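# Fetch the red-lidded parts jar from the dust cabinet

### The job

Pull the dust cabinet's door open by its steel handle and swing it wide open (well past 75 degrees), then take the red-lidded jar out and set it down upright, wholly on the green mat, letting go only once it stands there. Leave the door wide open, keep the red-lidded jar roughly upright all the way, and do not shift the black-lidded jar or the other things on the bench.

Things in the scene. Friction and masses are not known exactly. Their poses are not given: they have to be found in the camera images.
- cabinet: fixed wood-framed dust cabinet, clear top, sides and back, 200 deep (x) x 250 wide (y) x 308 mm high. Origin: centre of its underside on the bench; front (door) faces its -x. Inside: floor z = 12, x -85 (closed door's inner face) to 95, y +-113, top z = 292 mm. A dark cornice (z 292 to 308) juts out over the door to x = -128 mm, so handle and inside cannot be reached straight from above
- door (a joint): door angle, rad: 0 closed, grows as it swings out towards the robot (clockwise seen from above), stops at 1.8. Stiff hinge: it stays where left. Wooden panel 15 mm thick, 244 mm wide, from 14 to 289 mm above the bench, hinged upright along its +y edge (left, as the robot sees it)
- door_hinge (a point): point on the door's upright hinge axis at half the door's height (151 mm above the bench), in the plane of the door's front face; axes turn with the door: -x out of the front face, -y along the door to its free edge 244 mm away, z up. The inner face is at x = +15 mm
- pull_grip (a point): middle of the door's steel handle: an upright round bar about 10 mm thick and 100 mm long, standing 35 mm off the door's front face, 214 mm from the hinge axis. This point is 160 mm above the bench with the axes of door_hinge
- red_jar: loose closed glass jar with a red lid, 46 mm diameter, 70 mm high, about 150 g, standing upright in the cabinet just behind the door, 35 to 45 mm behind the closed door's inner face. Origin: centre of its underside; z up its axis
- black_jar: loose glass jar of the same size with a black lid, standing behind the red-lidded one near the cabinet's back: to be left alone. Origin: centre of its underside
- mat: fixed green work mat, 240 (x) x 180 (y) x 4 mm. Origin: centre of its underside, on the bench; its top is at z = 4 mm
- loupe: loose black eye loupe, 34 mm diameter, 30 mm high, standing near the +x, +y corner of the mat. Leave alone
- oil: loose small amber oil bottle with red cap, 34 mm diameter, 70 mm high. Leave alone
- dish: loose small glass dish, 70 mm diameter, 25 mm high. Leave alone
- blower: loose terracotta-coloured dust blower, 56 mm diameter, 90 mm high. Leave alone
- driver: loose blue screwdriver, 130 mm, lying on the bench. Leave alone
- book: loose red book, 150 x 210 x 30 mm. Leave alone

How it is judged (in metres and radians):
On the way, in this order (a step that is already met when the one before it is completed fails the run):
1. the fingers pull the door open past 0.2 rad by its handle (at least 0.5 N between them) ((contact force between the fingers and door_c1 above 0.5 N or contact force between the fingers and door_c2 above 0.5 N or contact force between the fingers and door_c3 above 0.5 N) and value of joint door above 0.2 rad), for 0.05 s.
2. the door is swung wide, past 1.3 rad (value of joint door above 1.3 rad), for 0.2 s.
3. the red-lidded jar stands on the mat, touching it, while the fingers still hold it (x of red_jar in the frame of mat between -0.1 and 0.1 m and y of red_jar in the frame of mat between -0.07 and 0.07 m and z of red_jar in the frame of mat below 0.009 m and angle between red_jar's own z axis and vertical below 0.12 rad and contact force between the fingers and red_jar above 1 N and contact force between red_jar and mat above 0.3 N), for 0.1 s.
At the end, for the whole second after the job is handed in: The red-lidded jar stands upright (within 7 degrees) and at rest on the mat, its centre at least 20 mm inside every edge; the door is open past 1.3 rad; the black-lidded jar and the other loose things are within 25 mm of where they were (x of red_jar in the frame of mat between -0.1 and 0.1 m and y of red_jar in the frame of mat between -0.07 and 0.07 m and z of red_jar in the frame of mat below 0.009 m and angle between red_jar's own z axis and vertical below 0.12 rad and value of joint door above 1.3 rad and linear speed of red_jar below 0.02 m/s and distance of each of black_jar, loupe, oil, dish, blower, driver, book from where it was at the start of the episode below 0.025 m); the robot touches nothing.
It fails at once if the red-lidded jar is tipped more than 35 degrees (angle between red_jar's own z axis and vertical above 0.61 rad).
It fails at once if a bystander is shifted by more than 25 mm (distance of any of loupe, oil, dish, blower, driver, book, black_jar from where it was at the start of the episode above 0.025 m).
It also fails if it takes over 70 s, if anything falls off the work surface, if the arm or the gripper's body presses on something with over 40 N, if the wrist force passes 120 N, or if a joint passes its speed limit or range.

### The arm

A 6-joint arm with a two-finger parallel gripper is mounted at the origin on the work surface. World frame = base frame: x ahead of the robot, y to its left, z up, the work surface at z = 0. Lengths are in m, angles in degrees, forces in N, time in s.
With the tool pointing down it reaches from about 0.325 to 0.9 m from the base axis. Payload 6.1 kg.
Tool frame: the origin (TCP) lies at the very end of the fingers, on their centre line; the grasp point (between the pads) lies 19 mm behind it; z points along the fingers, y is the line along which they close (so a half turn about z gives the same grasp; the last joint's range is limited). The gripper opens to 87 mm and grips with 3 to 60 N. Pads are 19 mm wide; open, the fingers measure 117 mm over their backs; the gripper's body (75 mm by 190 mm) begins 51 mm behind the grasp point.
Start: joints at [67.26, 12.628, 87.462, -0, 79.91, -7.225], TCP at [0.167, 0.602, 0.223] pointing down, gripper open.
Joint ranges: [-170.65, 170.65], [-52.31, 119.04], [5.05, 147.46], [-71.25, 251.25], [11.57, 151.72], [-153.62, 153.62]. Speed limits (degrees/s): [147.25, 147.25, 172.46, 180, 180, 180].

### API

Orientations are given as [roll, pitch, yaw] about the fixed x, y, z axes, in that order (R = Rz(yaw) Ry(pitch) Rx(roll)).
In Python, from workcell import manip gives the robot as it stands. The module is installed in compiled form; this text tells all that it offers.
- The arm moves only by the tool send_rows, never from a script. Its arguments are lists of equal length, an entry for each row: "dp": the shift along the tool's x, y, z in m, a list of three; "turn": the turn about the tool's z in rad; "claw": the closure, from 0 (fully open) to 1 (shut). A call has 1 to 20 rows; each row shifts and turns the commanded pose from where the row before left it, along the tool's axes as they then stand; what a row does not reach is not made up. A row lasts 1/10 s, in which the tool goes at most 50 mm and 8.59 degrees, less where a joint would pass 70% of its speed; a pose out of reach is approached as far as the arm can. A call with a gripper value outside its range is refused whole. The fingers move at their own pace and stop on an object; "force" is the grip in N (left out, the last holds). Time passes only in rows, so rows that do not move let the fingers close. It gives the time, the measured TCP pose, the force, the opening and the grip force at its end, in the units of the state.
- manip.read_state(): the state, without advancing time (a new reading comes with each control period).
- manip.camera(name): name is "scene" or "top" or "wrist"; returns a dict with "color" (400x640x3 uint8, red, green, blue), "fovy" (degrees; the focal length in pixels is half the picture's height over the tangent of half this angle, whatever the lens; pixels are square), "cx", "cy" (the principal point, pixels), "extrinsics" (4x4, takes a point from world to camera coordinates). Camera axes: x right, y down, z forward; pixel columns grow to the right and rows downward; lengths in m; the calibration is good to about 2 mm. A picture is of the moment at which its call begins. There is no depth.
- manip.job_done(): hands the job in; it is judged then, once.
Trained networks look in a picture, given as the dict that the camera call returned (one of the last four; its "shot" number tells which), for a name from the list of things; names that differ only in an ending like _2 or _b are one class to them, and where a whole thing is asked for, a point or a joint stands for the part that bears it (a point fixed in the world has none). Each returns a list of dicts, best first, with "score" (0 to 1); they miss things now and then, are a little off and sometimes report something else, mostly with a low value. They report only what shows in the picture. A call takes as long as a camera call.
- manip.spot_in(label, picture): "point" ([x, y, z] in m, in the coordinates of the camera as it stood for that picture, good to about 4 mm: the middle of the surface that is visible of it).
- manip.masks_of(label, picture): "region" (400x640 bool, what is visible of it).
- manip.landmark_of(label, picture): "point" ([x, y, z] in m, in the coordinates of the camera as it stood for that picture, good to about 4 mm: a listed point, or the origin of a listed thing).
The state is a dict: "clock": time; "joint_pos": joint angles; "joint_velocities": joint speeds; "joint_torque": joint torques, N m; "position": TCP position; "ee_rot": TCP orientation; "contact_force": force on the tool from outside, world axes, zero at the start; "ft_torque": the same for the moment, N m; "finger_gap": finger opening in m; "finger_force": force on a finger pad.
Only numpy, scipy, OpenCV 4.12 (cv2) and the standard library are available. Lean on these libraries where they do the work, as an engineer would, in place of code of your own. Each camera call takes 0.05 s, during which the arm holds its last target. There are 200 camera calls.

## Working session

There is one attempt and no reset: what is moved stays moved. The work goes in short steps, Python scripts to look and compute and a tool call to move; the robot and the scene stay as the last step left them, time stands still between calls to the robot, and variables do not carry over. Pictures are saved under pics/ and viewed, at most 10 in all, crops included, and the job is handed in when it is done.

Besides the shell and the picture viewer there is one more tool, called after "Emit:" as name(argument=value, ...), one argument or row to a line, values as JSON. send_rows: Moves the arm, as the interface text tells. Its arguments: {"type":"object","properties":{"dp":{"type":"array"},"turn":{"type":"array"},"claw":{"type":"array"},"force":{"type":"number"}},"required":["dp","turn","claw"]}

```bash
mkdir -p pics; cat > h.py <<'E'
import numpy as np, cv2
from workcell import manip
from scipy.spatial.transform import Rotation as R
def cam(n,save=None):
    p=manip.camera(n)
    if save: cv2.imwrite('pics/'+save,p['color'][:,:,::-1])
    return p
def world(p,c):
    T=np.linalg.inv(np.array(p['extrinsics'])); return (T@np.r_[c,1])[:3]
def lm(l,p):
    return [(np.round(world(p,d['point']),4).tolist(),round(d['score'],2)) for d in manip.landmark_of(l,p)[:2]]
E
python3 - <<'E'
from h import *
for n in ['scene','top']:
    p=cam(n,n+'0.png'); print(n,p['fovy'],np.round(world(p,[0,0,0]),3))
    for l in ['cabinet','door_hinge','pull_grip','red_jar','black_jar','mat','loupe','oil','dish','blower','driver','book']: print(l,lm(l,p))
s=manip.read_state(); print(s)
a=cv2.imread('pics/scene0.png');b=cv2.imread('pics/top0.png')
cv2.imwrite('pics/both0.png',cv2.resize(np.vstack([a,b]),(480,600)))
E
```

```text
scene 53.67431841504275 [ 0.201 -0.076  1.435]
cabinet [([0.7062, 0.0839, -0.0006], 0.59), ([0.7824, -0.155, -0.0007], 0.53)]
door_hinge [([0.5964, 0.1964, 0.1522], 0.55)]
pull_grip [([0.5706, -0.0154, 0.1613], 0.64)]
red_jar []
black_jar []
mat [([0.483, -0.3064, -0.0049], 0.93)]
loupe []
oil [([0.7797, -0.1524, -0.0035], 0.55), ([0.646, 0.4767, 0.0017], 0.24)]
dish [([0.7504, -0.2757, -0.0024], 0.62), ([0.6015, 0.1975, 0.151], 0.47)]
blower [([0.7056, -0.4034, 0.0007], 0.69)]
driver [([0.4779, 0.5294, -0.0047], 0.6)]
book [([0.646, 0.4815, -0.0007], 0.68)]
top 46.6896161388343 [0.356 0.068 1.359]
cabinet []
door_hinge [([0.5966, 0.2017, 0.1494], 0.91)]
pull_grip [([0.5693, -0.0174, 0.1582], 0.85)]
red_jar []
black_jar []
mat [([0.4828, -0.3084, 0.0001], 0.92)]
loupe [([0.5762, -0.2639, 0.0061], 0.35)]
oil [([0.7744, -0.153, 0.0027], 0.43)]
dish [([0.7522, -0.2768, 0.0022], 0.57), ([0.6487, 0.4733, 0.0027], 0.49)]
blower [([0.7057, -0.4028, 0.0037], 0.8)]
driver [([0.4794, 0.5287, -0.0016], 0.81)]
book [([0.6484, 0.4747, 0.0015], 0.57)]
{'clock': 1.3, 'joint_pos': array([ 6.72585508e+01,  1.26277699e+01,  8.74639326e+01,  3.93247099e-04,
        7.99107448e+01, -7.22621072e+00]), 'joint_velocities': array([0.07549773, 0.0424103 , 0.00040078, 0.04446549, 0.04224044,
       0.08396243]), 'joint_torque': array([ 1.20020384e-03, -4.94564366e+01, -3.87699008e+01,  6.99145161e-02,
        4.71877260e-02, -1.22083165e-05]), 'position': array([0.16718857, 0.60219733, 0.22252221]), 'ee_rot': array([-1.79997621e+02, -6.91929561e-04,  1.64484693e+02]), 'contact_force': array([-0.08594641,  0.44892916, -0.02286357]), 'ft_torque': array([ 0.02585245,  0.00185598, -0.03301385]), 'finger_force': 0.0, 'finger_gap': 0.08728647042079962}
```

View pics/both0.png

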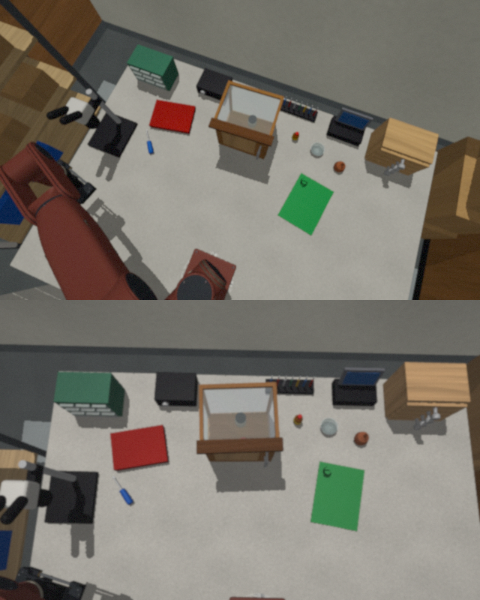

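The tool can only be turned about its own z, and the cornice and roof block a vertical tool. So first I'll go to a free area on the robot's centre line. There I'll check how the arm behaves at the edge of its reach, since that is the only documented way the tilt could change.

Emit:
send_rows(
  dp=[
    [-0.0257, -0.0345, -0.0152],
    [-0.0257, -0.0345, -0.0152],
    [-0.0257, -0.0345, -0.0152],
    [-0.0257, -0.0345, -0.0152],
    [-0.0257, -0.0345, -0.0152],
    [-0.0257, -0.0345, -0.0152],
    [-0.0257, -0.0345, -0.0152],
    [-0.0257, -0.0345, -0.0152],
    [-0.0257, -0.0345, -0.0152],
    [-0.0257, -0.0345, -0.0152],
    [-0.0257, -0.0345, -0.0152],
    [-0.0257, -0.0345, -0.0152],
    [-0.0257, -0.0345, -0.0152],
    [-0.0257, -0.0345, -0.0152],
    [-0.0257, -0.0345, -0.0152],
    [0, 0, 0],
    [0, 0, 0],
  ],
  turn=[0, 0, 0, 0, 0, 0, 0, 0, 0, 0, 0, 0, 0, 0, 0, -0.135, -0.135],
  claw=[0, 0, 0, 0, 0, 0, 0, 0, 0, 0, 0, 0, 0, 0, 0, 0, 0],
)

```text
clock: 3.0
position: [0.4006, -0.0012, 0.4509]
ee_rot: [-180.0, 0.0, -179.9]
contact_force: [-0.6, 1.1, -0.2]
finger_gap: 0.087
finger_force: 0.0
```

Emit:
send_rows(
  dp=[
    [0, 0, -0.05],
    [0, 0, -0.05],
    [0, 0, -0.05],
    [0, 0, -0.05],
    [0, 0, -0.05],
    [0, 0, -0.05],
    [0, 0, -0.05],
    [0, 0, -0.05],
  ],
  turn=[0, 0, 0, 0, 0, 0, 0, 0],
  claw=[0, 0, 0, 0, 0, 0, 0, 0],
)

```text
clock: 3.8
position: [0.3989, 0.0004, 0.8243]
ee_rot: [-179.9, 0.5, 180.0]
contact_force: [1.2, 0.8, 1.4]
finger_gap: 0.087
finger_force: 0.0
```

```bash
python3 -c "
from h import *
s=manip.read_state();print(s['joint_pos'],s['position'],s['ee_rot'])"
```

```text
[-1.13239219e+01  1.01168522e+01  1.94201264e+01  3.60572000e-02
  1.49936346e+02 -1.01246870e+02] [3.98889978e-01 3.91387018e-04 8.24339982e-01] [-179.91471012    0.52003305  179.95462452]
```

Emit:
send_rows(
  dp=[
    [0, 0, -0.05],
    [0, 0, -0.05],
    [0, 0, -0.05],
    [0, 0, -0.05],
  ],
  turn=[0, 0, 0, 0],
  claw=[0, 0, 0, 0],
)

```text
clock: 4.2
position: [0.381, 0.0022, 0.8729]
ee_rot: [-178.4, 8.6, -179.9]
contact_force: [-1.1, 0.2, -0.7]
finger_gap: 0.0868
finger_force: 0.0
```

```bash
python3 -c "
from h import *
s=manip.read_state();print(s['joint_pos'],s['position'],s['ee_rot'])"
```

```text
[ -11.76352117   12.26291996    7.35237682    0.43569293  151.67422991
 -101.3500068 ] [0.38098778 0.00220972 0.87292534] [-178.41780461    8.56843319 -179.89570969]
```

Emit:
send_rows(
  dp=[
    [-0.05, 0, 0],
    [-0.05, 0, 0],
    [-0.05, 0, 0],
    [-0.05, 0, 0],
    [-0.05, 0, 0],
    [-0.05, 0, 0],
    [-0.05, 0, 0],
    [-0.05, 0, 0],
    [-0.05, 0, 0],
    [-0.05, 0, 0],
  ],
  turn=[0, 0, 0, 0, 0, 0, 0, 0, 0, 0],
  claw=[0, 0, 0, 0, 0, 0, 0, 0, 0, 0],
)

```text
clock: 5.2
position: [0.5367, -0.001, 0.7383]
ee_rot: [176.4, -7.1, -179.6]
contact_force: [0.5, 0.0, -0.1]
finger_gap: 0.0872
finger_force: 0.0
```

```bash
python3 -c "
from h import *
s=manip.read_state();print(s['joint_pos'],s['position'],s['ee_rot'])"
```

```text
[ -9.99028646  30.79072337   5.10211436   4.77233681 151.66124516
 -96.15113981] [ 0.53671241 -0.00099212  0.73830385] [ 176.39529011   -7.10569314 -179.56375712]
```

Emit:
send_rows(
  dp=[
    [-0.0345, 0, 0.026],
    [-0.0345, 0, 0.026],
    [-0.0345, 0, 0.026],
    [-0.0345, 0, 0.026],
    [-0.0345, 0, 0.026],
    [-0.0345, 0, 0.026],
    [-0.0345, 0, 0.026],
    [-0.0345, 0, 0.026],
    [-0.05, 0, 0],
    [-0.05, 0, 0],
    [-0.05, 0, 0],
    [-0.05, 0, 0],
    [-0.05, 0, 0],
    [-0.05, 0, 0],
  ],
  turn=[0, 0, 0, 0, 0, 0, 0, 0, 0, 0, 0, 0, 0, 0],
  claw=[0, 0, 0, 0, 0, 0, 0, 0, 0, 0, 0, 0, 0, 0],
)

```text
clock: 6.6
position: [0.8889, 0.0165, 0.3759]
ee_rot: [176.1, 3.0, 179.8]
contact_force: [-0.4, 0.1, 0.5]
finger_gap: 0.0866
finger_force: 0.0
```

```bash
python3 -c "
from h import *
s=manip.read_state();print(s['joint_pos'],s['position'],s['ee_rot'])"
```

```text
[ -5.60382485  58.83069356   5.14808654   4.48290102 113.33114359
 -93.60249685] [0.88886747 0.0164744  0.37590178] [176.14829441   3.00027284 179.77063253]
```

Emit:
send_rows(
  dp=[
    [-0.04, 0, -0.03],
    [-0.04, 0, -0.03],
    [-0.04, 0, -0.03],
    [-0.04, 0, -0.03],
    [-0.04, 0, -0.03],
    [-0.04, 0, -0.03],
    [-0.045, 0, -0.02],
    [-0.045, 0, -0.02],
    [-0.045, 0, -0.02],
    [-0.045, 0, -0.02],
  ],
  turn=[0, 0, 0, 0, 0, 0, 0, 0, 0, 0],
  claw=[0, 0, 0, 0, 0, 0, 0, 0, 0, 0],
)

```text
clock: 7.6
position: [0.9276, -0.0008, 0.5272]
ee_rot: [175.5, 21.9, 178.4]
contact_force: [0.5, 0.4, 0.1]
finger_gap: 0.0871
finger_force: 0.0
```

```bash
python3 -c "
from h import *
s=manip.read_state();print(s['joint_pos'],s['position'],s['ee_rot'])"
```

```text
[ -7.35879352  50.14118572   5.10450112   6.79209814 103.24974833
 -93.78556089] [ 9.27636885e-01 -7.73462447e-04  5.27177180e-01] [175.50703352  21.93222363 178.3706714 ]
```

Emit:
send_rows(
  dp=[
    [-0.05, 0, 0],
    [-0.05, 0, 0],
    [-0.05, 0, 0],
    [-0.05, 0, 0],
    [-0.05, 0, 0],
    [-0.05, 0, 0],
    [-0.05, 0, 0],
    [-0.05, 0, 0],
    [-0.05, 0, 0],
    [-0.05, 0, 0],
    [-0.05, 0, 0],
    [-0.05, 0, 0],
    [-0.05, 0, 0],
    [-0.05, 0, 0],
  ],
  turn=[0, 0, 0, 0, 0, 0, 0, 0, 0, 0, 0, 0, 0, 0],
  claw=[0, 0, 0, 0, 0, 0, 0, 0, 0, 0, 0, 0, 0, 0],
)

```text
clock: 9.0
position: [1.0516, -0.0141, 0.6346]
ee_rot: [173.2, 49.4, 175.1]
contact_force: [0.3, 0.1, 0.5]
finger_gap: 0.087
finger_force: 0.0
```

```bash
python3 -c "
from h import *
s=manip.read_state();print(s['joint_pos'],s['position'],s['ee_rot']);print(R.from_euler('xyz',s['ee_rot'],degrees=True).as_matrix().round(3))"
```

```text
[ -8.02465089  49.26599749   5.10258866   9.36004666  76.70430857
 -94.21303899] [ 1.05164103 -0.01411027  0.63464536] [173.23999623  49.38197057 175.07351259]
[[-0.649 -0.004  0.761]
 [ 0.056  0.997  0.053]
 [-0.759  0.077 -0.646]]
```

```bash
cat > fk.py <<'E'
import numpy as np
from scipy.spatial.transform import Rotation as R
from scipy.optimize import least_squares
D=[([67.2586,12.6278,87.4639,0,79.9107,-7.2262],[.16719,.6022,.22252]),
([-11.32392,10.11685,19.42013,.0361,149.93635,-101.24687],[.39889,.00039,.82434]),
([-11.76352,12.26292,7.35238,.43569,151.67423,-101.35],[.38099,.00221,.87293]),
([-9.99029,30.79072,5.10211,4.77234,151.66125,-96.15114],[.53671,-.00099,.7383]),
([-5.60382,58.83069,5.14809,4.4829,113.33114,-93.6025],[.88887,.01647,.3759]),
([-7.35879,50.14119,5.1045,6.7921,103.24975,-93.78556],[.92764,-.00077,.52718]),
([-8.02465,49.266,5.10259,9.36005,76.70431,-94.21304],[1.05164,-.01411,.63465])]
Y=lambda a:R.from_euler('y',a,degrees=True); Z=lambda a:R.from_euler('z',a,degrees=True)
def fk(p,q):
    a,b,h,L1,e,L2,LT=p
    A=Z(q[0]); B=A*Y(q[1]); C=B*Y(q[2]); F=C*Z(q[3])*Y(q[4])
    pos=A.apply([a,b,h])+B.apply([0,0,L1])+C.apply([e,0,L2])+F.apply([0,0,LT])
    return pos,F*Z(q[5])
r=least_squares(lambda p:np.ravel([fk(p,q)[0]-x for q,x in D]),[.05,.08,.3,.4,0,.4,.3])
P=r.x
LO=[-170.65,-52.31,5.05,-71.25,11.57,-153.62];HI=[170.65,119.04,147.46,251.25,151.72,153.62]
def ik(pos,rot,q0):
    off=OFF
    f=lambda q:np.r_[(fk(P,q)[0]-pos)*10,((fk(P,q)[1]*off).inv()*rot).as_rotvec()*3]
    s=least_squares(f,np.clip(q0,np.array(LO)+.01,np.array(HI)-.01),bounds=(LO,HI)); return s.x,np.abs(s.fun).max()
OFF=fk(P,D[-1][0])[1].inv()*R.from_euler('xyz',[173.24,49.382,175.0735],degrees=True)
if __name__=='__main__':
    print(P.round(4),np.abs(r.fun).max(),OFF.as_rotvec(True))
    q=D[-1][0]; rt=R.from_euler('xyz',[173.24,49.382,175.0735],degrees=True)*Z(np.degrees(-.101))
    for t in [(.8,-.02,.5),(.6,-.03,.4),(.5,-.03,.3),(.46,-.03,.3),(.42,-.03,.3),(.5,-.03,.16),(.58,-.0165,.15),(.48,.016,.15),(.43,.05,.15),(.5,.1,.15),(.45,.15,.15),(.67,.08,.04),(.5,0,.06),(.483,-.306,.04),(.483,-.306,.15)]:
        s,e=ik(np.array(t),rt,q); print(t,s.round(0),round(e,4))
        if e<.01:q=s
E
python3 fk.py
python3 - <<'E'
from h import *
for n in ['top','scene']:
  p=cam(n)
  for l in ['door_hinge','pull_grip','cabinet','red_jar','black_jar']: print(l,lm(l,p))
E
```

```text
[-0.      0.0786  0.3111  0.4116  0.0524  0.5477  0.3427] 5.006258915640771e-06 [ 4.14160856e-05 -1.39537969e-05  9.00000049e+01]
(0.8, -0.02, 0.5) [ -12.   -2.   87.   17.   48. -112.] 0.0
(0.6, -0.03, 0.4) [ -21.  -32.  120.   26.   48. -125.] 0.0
(0.5, -0.03, 0.3) [ -30.  -50.  140.   33.   51. -136.] 0.0
(0.46, -0.03, 0.3) [ -34.  -52.  140.   34.   58. -138.] 0.1893
(0.42, -0.03, 0.3) [ -40.  -52.  139.   36.   66. -143.] 0.3761
(0.5, -0.03, 0.16) [ -29.  -36.  147.   46.   34. -154.] 0.1027
(0.58, -0.0165, 0.15) [ -19.  -19.  139.   50.   21. -154.] 0.068
(0.48, 0.016, 0.15) [ -18.  -37.  147.   33.   31. -135.] 0.2359
(0.43, 0.05, 0.15) [  -7.  -44.  147.   10.   36. -107.] 0.4622
(0.5, 0.1, 0.15) [  2. -32. 147.   4.  17. -95.] 0.0667
(0.45, 0.15, 0.15) [ 18. -35. 147. -31.  25. -51.] 0.1478
(0.67, 0.08, 0.04) [  -5.   10.  123.   58.   12. -154.] 0.3879
(0.5, 0, 0.06) [ -15.  -19.  147.   51.   14. -154.] 0.3075
(0.483, -0.306, 0.04) [ -46.   -2.  128.   33.   30. -154.] 0.9577
(0.483, -0.306, 0.15) [ -50.  -14.  127.   34.   43. -154.] 0.6985
door_hinge [([0.5959, 0.1997, 0.1497], 0.72)]
pull_grip [([0.756, -0.2756, 0.0038], 0.38)]
cabinet []
red_jar [([0.6488, 0.4745, 0.0028], 0.47)]
black_jar []
door_hinge [([0.6021, 0.1993, 0.1517], 0.46)]
pull_grip [([0.5708, -0.0136, 0.1611], 0.57)]
cabinet []
red_jar []
black_jar [([0.481, -0.3071, -0.0058], 0.73)]
```

```bash
cat > feas.py <<'E'
from fk import *
def rot(al,ph,roll=0):
    # tool z tilted al from down toward heading ph, tool y horizontal
    a,p=np.radians([al,ph]); z=np.array([np.sin(a)*np.cos(p),np.sin(a)*np.sin(p),-np.cos(a)])
    y=np.array([-np.sin(p),np.cos(p),0]); return R.from_matrix(np.c_[np.cross(y,z),y,z])*Z(roll)
inits=[[-10,0,110,0,50,-95],[-30,-10,120,40,40,-120],[0,10,110,-30,50,-60],[-40,10,110,0,60,-60]]
def best(t,rt):
    return min((ik(np.array(t),rt,q0) for q0 in inits),key=lambda s:s[1])
if __name__=='__main__':
    G={'h0':(.57,-.0165,.17),'h3':(.503,-.001,.17),'jar':(.665,.085,.055),'out':(.52,.04,.12),'up':(.52,-.15,.2),'mat':(.50,-.306,.055)}
    for al in (35,40,45,50):
        for ph in (-30,-20,-10,0,8):
            o=[]
            for k,g in G.items():
                rt=rot(al,ph); s,e=best(np.array(g)+.010*rt.as_matrix()[:,2],rt); o.append(f'{k}:{e:.2f}')
            print(al,ph,*o)
E
python3 feas.py
```

```text
35 -30 h0:0.00 h3:0.00 jar:0.00 out:0.00 up:0.00 mat:0.00
35 -20 h0:0.00 h3:0.00 jar:0.00 out:0.00 up:0.00 mat:0.00
35 -10 h0:0.00 h3:0.00 jar:0.00 out:0.00 up:0.00 mat:0.19
35 0 h0:0.00 h3:0.00 jar:0.00 out:0.00 up:0.00 mat:0.39
35 8 h0:0.00 h3:0.00 jar:0.00 out:0.00 up:0.02 mat:0.56
40 -30 h0:0.00 h3:0.00 jar:0.00 out:0.00 up:0.00 mat:0.00
40 -20 h0:0.00 h3:0.00 jar:0.00 out:0.00 up:0.00 mat:0.15
40 -10 h0:0.00 h3:0.00 jar:0.00 out:0.00 up:0.00 mat:0.34
40 0 h0:0.00 h3:0.00 jar:0.10 out:0.00 up:0.00 mat:0.54
40 8 h0:0.00 h3:0.00 jar:0.01 out:0.00 up:0.12 mat:0.70
45 -30 h0:0.00 h3:0.00 jar:0.00 out:0.00 up:0.00 mat:0.18
45 -20 h0:0.00 h3:0.00 jar:0.06 out:0.00 up:0.00 mat:0.31
45 -10 h0:0.00 h3:0.00 jar:0.06 out:0.00 up:0.00 mat:0.49
45 0 h0:0.00 h3:0.00 jar:0.28 out:0.00 up:0.06 mat:0.69
45 8 h0:0.00 h3:0.00 jar:0.16 out:0.00 up:0.23 mat:0.85
50 -30 h0:0.00 h3:0.00 jar:0.19 out:0.03 up:0.00 mat:0.38
50 -20 h0:0.00 h3:0.00 jar:0.28 out:0.03 up:0.00 mat:0.47
50 -10 h0:0.02 h3:0.04 jar:0.29 out:0.04 up:0.00 mat:0.65
50 0 h0:0.00 h3:0.08 jar:0.32 out:0.05 up:0.17 mat:0.84
50 8 h0:0.12 h3:0.08 jar:0.37 out:0.10 up:0.33 mat:1.00
```

```bash
cat > f2.py <<'E'
import feas; from feas import *
G={'h0':(.57,-.0165,.17),'h3':(.503,-.001,.17),'jar':(.665,.085,.06),'out':(.52,.04,.12),'up':(.52,-.15,.2),'mat':(.50,-.31,.06)}
for roll,I in ((0,inits),(180,[[a,b,c,d,e,f+180] for a,b,c,d,e,f in inits])):
  feas.inits=I
  for al in (38,42,46):
    for ph in ((-40,-30,-25) if roll==0 else (-30,-20,-10,0,8)):
        rt=rot(al,ph,roll);o=[]
        for k,g in G.items():
            s,e=best(np.array(g)+.010*rt.as_matrix()[:,2],rt); o.append(f'{k}:{e:.2f} {s[3:].round(0).tolist()}')
        print(roll,al,ph,*o)
E
python3 f2.py
```

```text
0 38 -40 h0:0.00 [-40.0, 42.0, -20.0] h3:0.00 [-40.0, 46.0, -18.0] jar:0.00 [-51.0, 41.0, 1.0] out:0.00 [-47.0, 43.0, -5.0] up:0.00 [-25.0, 37.0, -50.0] mat:0.02 [-3.0, 12.0, -87.0]
0 38 -30 h0:0.00 [-33.0, 35.0, -36.0] h3:0.00 [-33.0, 39.0, -35.0] jar:0.00 [-51.0, 32.0, -8.0] out:0.00 [-43.0, 35.0, -19.0] up:0.00 [-10.0, 34.0, -75.0] mat:0.00 [38.0, 15.0, -139.0]
0 38 -25 h0:0.00 [-28.0, 32.0, -47.0] h3:0.00 [-28.0, 36.0, -46.0] jar:0.00 [-50.0, 28.0, -13.0] out:0.00 [-40.0, 32.0, -28.0] up:0.00 [-1.0, 34.0, -88.0] mat:0.00 [47.0, 19.0, -153.0]
0 42 -40 h0:0.00 [-48.0, 41.0, -12.0] h3:0.00 [-47.0, 45.0, -10.0] jar:0.00 [-59.0, 41.0, 9.0] out:0.00 [-54.0, 43.0, 3.0] up:0.00 [-32.0, 34.0, -43.0] mat:0.18 [-6.0, 12.0, -83.0]
0 42 -30 h0:0.00 [-42.0, 33.0, -28.0] h3:0.00 [-41.0, 37.0, -27.0] jar:0.00 [-62.0, 32.0, 3.0] out:0.00 [-53.0, 34.0, -9.0] up:0.00 [-13.0, 29.0, -72.0] mat:0.04 [53.0, 12.0, -154.0]
0 42 -25 h0:0.00 [-36.0, 29.0, -39.0] h3:0.00 [-35.0, 33.0, -38.0] jar:0.00 [-63.0, 27.0, -1.0] out:0.00 [-50.0, 30.0, -17.0] up:0.00 [-1.0, 29.0, -88.0] mat:0.12 [49.0, 16.0, -154.0]

[... 2547 characters left out ...]
0 [-37.0, 21.0, 138.0] h3:0.00 [-35.0, 26.0, 136.0] jar:0.34 [-46.0, 19.0, 154.0] out:0.09 [-48.0, 22.0, 154.0] up:0.00 [14.0, 25.0, 72.0] mat:0.00 [84.0, 23.0, -17.0]
180 46 -10 h0:0.00 [-2.0, 17.0, 92.0] h3:0.00 [-3.0, 22.0, 94.0] jar:0.19 [-54.0, 12.0, 154.0] out:0.00 [-35.0, 13.0, 132.0] up:0.00 [36.0, 32.0, 40.0] mat:0.00 [76.0, 33.0, -21.0]
180 46 0 h0:0.00 [34.0, 22.0, 46.0] h3:0.00 [28.0, 27.0, 52.0] jar:0.30 [-59.0, 12.0, 154.0] out:0.00 [26.0, 13.0, 59.0] up:0.00 [47.0, 42.0, 19.0] mat:0.00 [69.0, 42.0, -25.0]
180 46 8 h0:0.00 [48.0, 29.0, 24.0] h3:0.00 [42.0, 35.0, 30.0] jar:0.09 [94.0, 12.0, -13.0] out:0.00 [50.0, 21.0, 25.0] up:0.00 [51.0, 49.0, 7.0] mat:0.00 [64.0, 49.0, -28.0]
```

```bash
cat > f3.py <<'E'
import feas; from feas import *
G={'h0':(.57,-.0165,.17),'h3':(.503,-.001,.17),'jar':(.665,.085,.06),'out':(.52,.04,.12),'up':(.52,-.15,.2),'mat':(.50,-.31,.06)}
feas.inits=[[a,b,c,d,e,f+180] for a,b,c,d,e,f in inits]+[[-20,0,110,50,40,30]]
for al in (40,45,50):
    for ph in (4,12,20,30,40):
        rt=rot(al,ph,180);o=[]
        for k,g in G.items():
            s,e=best(np.array(g)+.010*rt.as_matrix()[:,2],rt); o.append(f'{k}:{e:.2f} {s[1:].round(0).tolist()}')
        print(al,ph,*o)
E
python3 f3.py
```

```text
40 4 h0:0.00 [-18.0, 133.0, 28.0, 30.0, 48.0] h3:0.00 [-32.0, 142.0, 26.0, 35.0, 51.0] jar:0.06 [10.0, 120.0, 20.0, 12.0, 67.0] out:0.00 [-21.0, 141.0, 24.0, 23.0, 57.0] up:0.00 [-23.0, 132.0, 39.0, 47.0, 23.0] mat:0.00 [7.0, 124.0, 57.0, 43.0, -14.0]
40 12 h0:0.00 [-16.0, 132.0, 38.0, 36.0, 31.0] h3:0.00 [-30.0, 141.0, 35.0, 41.0, 33.0] jar:0.00 [10.0, 121.0, 48.0, 15.0, 30.0] out:0.00 [-21.0, 141.0, 38.0, 29.0, 33.0] up:0.00 [-19.0, 130.0, 42.0, 53.0, 12.0] mat:0.00 [10.0, 121.0, 54.0, 49.0, -19.0]
40 20 h0:0.00 [-14.0, 130.0, 43.0, 42.0, 17.0] h3:0.00 [-27.0, 139.0, 41.0, 47.0, 19.0] jar:0.00 [11.0, 120.0, 56.0, 22.0, 13.0] out:0.00 [-19.0, 140.0, 46.0, 35.0, 17.0] up:0.00 [-15.0, 127.0, 44.0, 58.0, 3.0] mat:0.00 [14.0, 117.0, 51.0, 55.0, -24.0]
40 30 h0:0.00 [-10.0, 126.0, 46.0, 50.0, 5.0] h3:0.00 [-22.0, 136.0, 44.0, 54.0, 5.0] jar:0.00 [13.0, 118.0, 58.0, 30.0, 1.0] out:0.00 [-15.0, 137.0, 49.0, 44.0, 3.0] up:0.00 [-10.0, 123.0, 44.0, 65.0, -7.0] mat:0.00 [18.0, 111.0, 47.0, 62.0, -29.0]
40 40 h0:0.00 [-5.0, 122.0, 46.0, 58.0, -5.0] h3:0.00 [-16.0, 132.0, 45.0, 61.0, -6.0] jar:
[... 2005 characters left out ...]
, 58.0, 48.0, 0.0] jar:0.00 [12.0, 125.0, 97.0, 23.0, -29.0] out:0.00 [-20.0, 146.0, 70.0, 36.0, -9.0] up:0.00 [-15.0, 132.0, 57.0, 60.0, -12.0] mat:0.00 [18.0, 118.0, 62.0, 60.0, -37.0]
50 30 h0:0.00 [-10.0, 131.0, 62.0, 52.0, -12.0] h3:0.00 [-22.0, 141.0, 59.0, 57.0, -11.0] jar:0.00 [15.0, 122.0, 85.0, 33.0, -27.0] out:0.00 [-14.0, 142.0, 67.0, 47.0, -18.0] up:0.00 [-8.0, 126.0, 55.0, 68.0, -19.0] mat:0.00 [22.0, 112.0, 56.0, 67.0, -39.0]
50 40 h0:0.00 [-4.0, 126.0, 59.0, 60.0, -19.0] h3:0.00 [-15.0, 135.0, 57.0, 65.0, -20.0] jar:0.00 [18.0, 118.0, 76.0, 43.0, -28.0] out:0.00 [-8.0, 137.0, 64.0, 55.0, -25.0] up:0.00 [-1.0, 120.0, 52.0, 75.0, -25.0] mat:0.00 [27.0, 105.0, 50.0, 74.0, -42.0]
```

View pics/scene0.png

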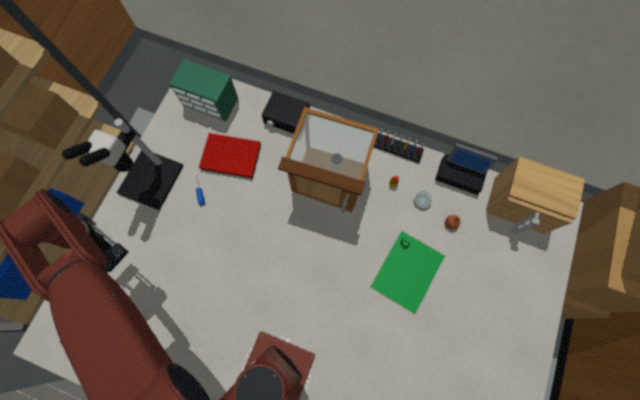

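```bash
cat > f4.py <<'E'
import feas; from feas import *
G={'h0':(.57,-.0165,.17),'h3':(.503,-.001,.17),'jar':(.665,.085,.06),'out':(.52,.04,.12),'up':(.52,-.15,.2),'mat':(.50,-.31,.06)}
feas.inits=[[a,b,c,d,e,f+180] for a,b,c,d,e,f in inits]+[[-20,0,110,50,40,30]]
for al in (55,60):
    for ph in (20,30):
        rt=rot(al,ph,180);o=[]
        for k,g in G.items():
            s,e=best(np.array(g)+.010*rt.as_matrix()[:,2],rt); o.append(f'{k}:{e:.2f} {s[1:].round(0).tolist()}')
        print(al,ph,*o)
# candidate stretch poses: current orientation, wrist dir
rt=R.from_euler('xyz',[173.24,49.382,175.0735],degrees=True)
for q1 in (60,75,90,105,120):
  for q2 in (45,55,65):
    A=Z(q1);B=A*Y(q2);C=B*Y(7)
    w=A.apply([0,P[1],P[2]])+B.apply([0,0,P[3]])+C.apply([P[4],0,P[5]])
    print(q1,q2,'tcp',(w+P[6]*rt.as_matrix()[:,2]).round(2))
E
python3 f4.py
```

```text
55 20 h0:0.00 [-14.0, 138.0, 73.0, 43.0, -14.0] h3:0.02 [-29.0, 147.0, 67.0, 49.0, -9.0] jar:0.00 [14.0, 127.0, 112.0, 28.0, -45.0] out:0.03 [-18.0, 147.0, 81.0, 38.0, -22.0] up:0.00 [-14.0, 134.0, 64.0, 62.0, -19.0] mat:0.00 [20.0, 118.0, 66.0, 64.0, -43.0]
55 30 h0:0.00 [-8.0, 133.0, 69.0, 54.0, -21.0] h3:0.00 [-21.0, 143.0, 66.0, 59.0, -20.0] jar:0.00 [16.0, 124.0, 96.0, 37.0, -39.0] out:0.00 [-12.0, 144.0, 76.0, 49.0, -28.0] up:0.00 [-6.0, 128.0, 60.0, 70.0, -25.0] mat:0.00 [25.0, 112.0, 59.0, 70.0, -44.0]
60 20 h0:0.00 [-13.0, 140.0, 82.0, 46.0, -25.0] h3:0.09 [-24.0, 147.0, 74.0, 52.0, -19.0] jar:0.00 [16.0, 129.0, 123.0, 35.0, -56.0] out:0.10 [-13.0, 147.0, 90.0, 43.0, -33.0] up:0.00 [-12.0, 135.0, 70.0, 65.0, -26.0] mat:0.00 [23.0, 118.0, 70.0, 67.0, -48.0]
60 30 h0:0.00 [-6.0, 135.0, 76.0, 56.0, -29.0] h3:0.00 [-18.0, 145.0, 72.0, 62.0, -28.0] jar:0.00 [19.0, 125.0, 104.0, 42.0, -49.0] out:0.00 [-9.0, 145.0, 83.0, 53.0, -38.0] up:0.00 [-4.0, 129.0, 65.0, 72.0, -31.0] mat:0.00 [28.0, 111.0, 63.0, 74.0, -48.0]
60 45 tcp [0.57 0.71 0.68]
60 55 tcp [0.62 0.79 0.54]
60 65 tcp [0.65 0.85 0.38]
75 45 tcp [0.38 0.77 0.68]
75 55 tcp [0.4  0.85 0.54]
75 65 tcp [0.42 0.92 0.38]
90 45 tcp [0.18 0.77 0.68]
90 55 tcp [0.18 0.86 0.54]
90 65 tcp [0.18 0.93 0.38]
105 45 tcp [-0.01  0.73  0.68]
105 55 tcp [-0.03  0.81  0.54]
105 65 tcp [-0.05  0.88  0.38]
120 45 tcp [-0.18  0.63  0.68]
120 55 tcp [-0.23  0.71  0.54]
120 65 tcp [-0.26  0.77  0.38]
```

```bash
cat > sim.py <<'E'
from fk import *
LOa,HIa=np.array(LO),np.array(HI)
def pose(q): p,r=fk(P,q); return p,r*OFF
def row(q,dp,turn,w):
    p,r=pose(q); tp=p+r.apply(dp); tr=r*R.from_rotvec([0,0,turn])
    def f(x): a,b=pose(x); return np.r_[a-tp,w*(b.inv()*tr).as_rotvec()]
    return least_squares(f,np.clip(q,LOa+.001,HIa-.001),bounds=(LO,HI),x_scale=30,xtol=1e-7,ftol=1e-9).x
def seq(q,rows,w):
    q=np.array(q,float)
    for dp,t in rows: q=row(q,dp,t,w)
    return q
if __name__=='__main__':
    X=[((-.05,0,0),0)]
    tests=[(4,[((-.04,0,-.03),0)]*6+[((-.045,0,-.02),0)]*4,5),(5,X*14,6),(2,X*10,3)]
    for w in (.05,.1,.2,.4,.8):
        for a,rows,b in tests:
            q=seq(D[a][0],rows,w); p,r=pose(q)
            print(w,b,q.round(1),p.round(3),'true',np.round(D[b][0],1))
E
python3 sim.py
```

```text
0.05 5 [ -8.5  44.4   5.1  11.8  60.  -94.3] [ 1.066 -0.018  0.813] true [ -7.4  50.1   5.1   6.8 103.2 -93.8]
0.05 6 [  -9.6   45.8    5.1   49.1   11.6 -129. ] [ 1.049 -0.046  1.08 ] true [ -8.   49.3   5.1   9.4  76.7 -94.2]
0.05 3 [ -9.1  16.7   5.1   8.3  72.1 -95.6] [0.719 0.012 1.173] true [-10.   30.8   5.1   4.8 151.7 -96.2]
0.1 5 [ -8.5  44.3   5.1  11.5  63.3 -94.1] [ 1.059 -0.017  0.796] true [ -7.4  50.1   5.1   6.8 103.2 -93.8]
0.1 6 [  -8.7   45.5    5.1   26.4   15.  -107.3] [ 1.061 -0.044  1.057] true [ -8.   49.3   5.1   9.4  76.7 -94.2]
0.1 3 [ -8.8  17.7   5.1   7.5  77.7 -95.5] [0.73  0.011 1.128] true [-10.   30.8   5.1   4.8 151.7 -96.2]
0.2 5 [ -8.4  44.6   5.1  10.5  73.1 -93.8] [ 1.034 -0.013  0.737] true [ -7.4  50.1   5.1   6.8 103.2 -93.8]
0.2 6 [ -9.   44.4   5.1  16.5  32.7 -97.9] [ 1.08  -0.038  0.974] true [ -8.   49.3   5.1   9.4  76.7 -94.2]
0.2 3 [ -8.   21.3   5.1   5.4  92.9 -95.4] [0.746 0.007 0.995] true [-10.   30.8   5.1   4.8 151.7 -96.2]
0.4 5 [ -7.9  47.3   5.1   8.3  92.1 -93.6] [ 0.974 -0.005  0.608] true [ -7.4  50.1   5.1   6.8 103.2 -93.8]
0.4 6 [ -8.6  46.2   5.1  11.5  60.5 -94.7] [ 1.08  -0.024  0.776] true [ -8.   49.3   5.1   9.4  76.7 -94.2]
0.4 3 [ -6.9  28.8   5.1   2.  114.6 -95.8] [0.732 0.002 0.805] true [-10.   30.8   5.1   4.8 151.7 -96.2]
0.8 5 [ -7.1  51.9   5.1   6.1 108.4 -93.9] [0.904 0.001 0.489] true [ -7.4  50.1   5.1   6.8 103.2 -93.8]
0.8 6 [ -7.7  51.4   5.1   8.4  84.2 -94.1] [ 1.03  -0.01   0.565] true [ -8.   49.3   5.1   9.4  76.7 -94.2]
0.8 3 [ -6.3  33.9   5.1   0.  125.9 -96.4] [0.709 0.    0.715] true [-10.   30.8   5.1   4.8 151.7 -96.2]
```

```bash
cat > search.py <<'E'
from sim import *
import sys
rng=np.random.default_rng(int(sys.argv[1]))
def ang(q):
    z=pose(q)[1].as_matrix()[:,2]; return np.degrees(np.arccos(-z[2])),np.degrees(np.arctan2(z[1],z[0]))
q0=np.array(D[-1][0]); r0=pose(q0)[1]
import time; t0=time.time(); out=[]
while time.time()-t0<240:
    roll=rng.choice([-6,180,90]) # half-turned or not
    if rng.random()<.5: pos=np.array([rng.uniform(.38,.6),rng.uniform(-.35,.3),rng.uniform(.15,.5)])
    else: pos=np.array([rng.uniform(.4,1.),rng.uniform(-.5,.5),rng.uniform(.45,.8)])
    rt=r0*Z(roll)
    s,e=ik(pos,rt,np.clip([np.degrees(np.arctan2(pos[1],pos[0]))-10,0,100,30,50,-94-roll if roll<0 else roll-94],LO,HI))
    if e>.02: continue
    d=rng.normal(size=3); d/=np.linalg.norm(d); q=s
    for n in range(1,19):
        r=pose(q)[1]; q=row(q,.05*r.inv().apply(d),0,.6); p=pose(q)[0]
        if p[2]<.08 or (p[2]<.4 and p[0]>.53) or (p[2]<.5 and p[1]>.4) or p[1]>.62: break
        a,ph=ang(q)
        if 44<a<56 and 17<ph<38:
            out.append((n,roll,pos.round(3),d.round(2),round(a),round(ph),q.round(),p.round(2))); break
out.sort(key=lambda o:o[0])
for o in out[:6]: print(*o)
print(len(out))
E
for i in 1 2 3 4; do python3 search.py $i > s$i.txt & done; wait; cat s?.txt
```

```text
7 90 [ 0.406 -0.224  0.279] [-0.42  0.85  0.31] 46 19 [-70. -52. 130.  47.  98. -65.] [ 0.38 -0.1   0.39]
7 180 [ 0.399 -0.169  0.306] [-0.75  0.57  0.34] 49 17 [-126.  -52.  127.   44.  139.  -14.] [ 0.18 -0.14  0.43]
9 180 [ 0.394 -0.241  0.445] [-0.5   0.6  -0.63] 49 18 [-121.  -44.  147.   33.  113.  -31.] [ 0.19 -0.16  0.2 ]
9 90 [ 0.486 -0.152  0.662] [-0.69  0.39 -0.61] 44 18 [-98. -52. 122.  48. 122. -78.] [ 0.28 -0.14  0.46]
10 90 [ 0.509 -0.203  0.69 ] [-0.7   0.52 -0.48] 44 18 [-108.  -52.  113.   53.  136.  -77.] [ 0.25 -0.12  0.54]
11 90 [ 0.565 -0.335  0.238] [-0.72  0.62 -0.32] 47 19 [-109.  -26.  147.   36.   91. -122.] [ 0.23 -0.19  0.11]
20
8 90 [ 0.511 -0.129  0.264] [-0.91  0.34  0.22] 47 18 [-102.  -52.  135.   45.  116.  -91.] [ 0.27 -0.16  0.35]
8 180 [ 0.534 -0.119  0.189] [-0.92  0.33  0.21] 46 17 [-91. -52. 144.  44. 102.   1.] [ 0.31 -0.15  0.26]
8 180 [ 0.508 -0.12   0.449] [-0.84  0.33 -0.44] 45 17 [-88. -52. 141.  44. 102.   5.] [ 0.32 -0.15  0.28]
9 90 [ 0.427 -0.186  0.256] [-0.75  0.45 -0.49] 46 17 [-132.  -31.  147.   22.  104. -137.] [ 0.12 -0.17  0
[... 874 characters left out ...]
 119.  -84.] [-0.03 -0.05  0.21]
12
8 90 [ 0.461 -0.27   0.308] [-0.65  0.75  0.1 ] 49 18 [-105.  -52.  136.   46.  119.  -93.] [ 0.26 -0.16  0.35]
9 180 [ 0.466 -0.214  0.428] [-0.61  0.55 -0.56] 47 19 [-99. -48. 147.  41. 103. -11.] [ 0.28 -0.15  0.21]
9 90 [ 0.406 -0.263  0.406] [-0.45  0.56 -0.69] 48 17 [-109.  -33.  147.   37.   97. -118.] [ 0.23 -0.19  0.15]
10 180 [ 0.432 -0.3    0.515] [-0.36  0.69 -0.63] 47 18 [-82. -50. 147.  46.  92.   3.] [ 0.35 -0.13  0.22]
11 90 [ 0.426 -0.173  0.365] [-0.61  0.57  0.56] 44 18 [-120.  -48.   89.   80.  152.  -54.] [ 0.25 -0.05  0.72]
13 90 [ 0.398 -0.3    0.419] [-0.38  0.79  0.47] 44 19 [-119.  -49.   79.  101.  152.  -29.] [0.29 0.03 0.78]
20
```

Emit:
send_rows(
  dp=[
    [0.0367, -0.0107, -0.0206],
    [0.0367, -0.0107, -0.0206],
    [0.0367, -0.0107, -0.0206],
    [0.0367, -0.0107, -0.0206],
    [0.0367, -0.0107, -0.0206],
    [0.0367, -0.0107, -0.0206],
    [0.0367, -0.0107, -0.0206],
    [0.0367, -0.0107, -0.0206],
    [0.0367, -0.0107, -0.0206],
    [0.0367, -0.0107, -0.0206],
    [0.0367, -0.0107, -0.0206],
    [0.0367, -0.0107, -0.0206],
    [0.0367, -0.0107, -0.0206],
    [0.0367, -0.0107, -0.0206],
  ],
  turn=[0, 0, 0, 0, 0, 0, 0, 0, 0, 0, 0, 0, 0, 0],
  claw=[0, 0, 0, 0, 0, 0, 0, 0, 0, 0, 0, 0, 0, 0],
)

```text
clock: 11.0
position: [0.5428, -0.1421, 0.4402]
ee_rot: [173.4, 49.3, 175.4]
contact_force: [-1.3, -1.8, -0.1]
finger_gap: 0.0871
finger_force: 0.0
```

Emit:
send_rows(
  dp=[
    [0, 0, 0],
    [0, 0, 0],
    [0, 0, 0],
    [0, 0, 0],
    [0, 0, 0],
    [0, 0, 0],
    [0, 0, 0],
    [0, 0, 0],
    [0, 0, 0],
    [0, 0, 0],
    [0, 0, 0],
    [0, 0, 0],
    [0, 0, 0],
    [0, 0, 0],
    [0, 0, 0],
    [0, 0, 0],
    [0, 0, 0],
    [0, 0, 0],
    [0, 0, 0],
    [0, 0, 0],
  ],
  turn=[0.149, 0.149, 0.149, 0.149, 0.149, 0.149, 0.149, 0.149, 0.149, 0.149, 0.149, 0.149, 0.149, 0.149, 0.149, 0.149, 0.149, 0.149, 0.149, 0.149],
  claw=[0, 0, 0, 0, 0, 0, 0, 0, 0, 0, 0, 0, 0, 0, 0, 0, 0, 0, 0, 0],
)

```text
clock: 13.0
position: [0.5441, -0.1424, 0.4409]
ee_rot: [176.3, -49.5, 9.0]
contact_force: [-0.3, 0.6, -0.1]
finger_gap: 0.0869
finger_force: 0.0
```

```bash
cat > plan.py <<'E'
from sim import *
from h import manip
s=manip.read_state(); q=np.array(s['joint_pos']); print(q.round(1),s['position'].round(3),pose(q)[0].round(3)); print(pose(q)[1].as_matrix().round(3))
rng=np.random.default_rng(0);out=[]
for d in [(-.84,.33,-.44),(-.73,.5,-.46),(-.61,.55,-.56),(-.75,.57,.34),(-.92,.33,.21),(-.8,.6,0),(-.6,.75,.2)]:
    d=np.array(d)/np.linalg.norm(d); qq=q
    for w in (.6,):
        for n in range(1,17):
            r=pose(qq)[1]; qq=row(qq,.05*r.inv().apply(d),0,w); p,r=pose(qq); m=r.as_matrix(); z=m[:,2]
            if n in(6,8,10,12,14,16): print(d.round(2),n,'al %.0f ph %.0f'%(np.degrees(np.arccos(-z[2])),np.degrees(np.arctan2(z[1],z[0]))),qq.round(),p.round(2),'yz',m[2,1].round(2))
E
python3 plan.py
```

```text
[-43.5 -34.5 117.7  38.5  64.3  32.4] [ 0.544 -0.142  0.441] [ 0.544 -0.142  0.441]
[[ 0.642  0.107  0.759]
 [ 0.101 -0.993  0.054]
 [ 0.76   0.042 -0.648]]
[-0.84  0.33 -0.44] 6 al 46 ph 12 [-71. -52. 138.  46.  87.  10.] [ 0.39 -0.14  0.31] yz -0.02
[-0.84  0.33 -0.44] 8 al 46 ph 16 [-86. -52. 143.  45.  98.  -4.] [ 0.33 -0.15  0.27] yz -0.06
[-0.84  0.33 -0.44] 10 al 46 ph 18 [-105.  -52.  147.   40.  109.  -21.] [ 0.26 -0.15  0.22] yz -0.08
[-0.84  0.33 -0.44] 12 al 46 ph 20 [-124.  -46.  147.   28.  116.  -43.] [ 0.17 -0.15  0.2 ] yz -0.1
[-0.84  0.33 -0.44] 14 al 46 ph 21 [-143.  -36.  147.   12.  113.  -66.] [ 0.08 -0.12  0.16] yz -0.1
[-0.84  0.33 -0.44] 16 al 46 ph 21 [-158.  -20.  144.    1.  103.  -81.] [-0.   -0.09  0.11] yz -0.1
[-0.73  0.5  -0.46] 6 al 45 ph 10 [-43. -52. 138.  37.  68.  31.] [ 0.46 -0.05  0.31] yz -0.01
[-0.73  0.5  -0.46] 8 al 43 ph 13 [-40. -52. 143.  36.  65.  32.] [ 0.45 -0.03  0.25] yz -0.03
[-0.73  0.5  -0.46] 10 al 41 ph 16 [-35. -52. 147.  35.  61.  34.] [0.44 0.   0.2 ] yz -0.06
[-0.73  0.5  -0.46] 12 al 37 ph 18 [-25. -52. 147.  29.  59.  45.
[... 2283 characters left out ...]
14 al 37 ph 8 [ 63. -48. 111. -30.  93. 136.] [0.23 0.25 0.52] yz 0.0
[-0.8  0.6  0. ] 16 al 37 ph 9 [ 83. -39. 106. -36.  99. 154.] [0.16 0.31 0.52] yz 0.0
[-0.61  0.76  0.2 ] 6 al 46 ph 5 [ -3. -52. 115.   6.  71.  80.] [0.44 0.09 0.53] yz 0.04
[-0.61  0.76  0.2 ] 8 al 46 ph 4 [ 24. -51. 113. -15.  75. 105.] [0.38 0.17 0.55] yz 0.04
[-0.61  0.76  0.2 ] 10 al 46 ph 4 [ 52. -45. 108. -32.  84. 129.] [0.32 0.24 0.57] yz 0.04
[-0.61  0.76  0.2 ] 12 al 46 ph 4 [ 73. -34. 100. -42.  92. 145.] [0.26 0.32 0.59] yz 0.04
[-0.61  0.76  0.2 ] 14 al 45 ph 4 [ 84. -23.  90. -45.  99. 154.] [0.2  0.39 0.61] yz 0.04
[-0.61  0.76  0.2 ] 16 al 44 ph 5 [ 90. -11.  76. -46. 104. 154.] [0.16 0.46 0.65] yz 0.07
```

Emit:
send_rows(
  dp=[
    [-0.042, -0.0218, -0.0168],
    [-0.042, -0.0218, -0.0168],
    [-0.042, -0.0218, -0.0168],
    [-0.042, -0.0218, -0.0168],
    [-0.042, -0.0218, -0.0168],
    [-0.042, -0.0218, -0.0168],
    [-0.042, -0.0218, -0.0168],
  ],
  turn=[0, 0, 0, 0, 0, 0, 0],
  claw=[0, 0, 0, 0, 0, 0, 0],
)

```text
clock: 13.7
position: [0.3546, -0.1503, 0.2981]
ee_rot: [-177.1, -46.2, 9.5]
contact_force: [-0.2, -1.3, -0.8]
finger_gap: 0.0871
finger_force: 0.0
```

```bash
cat > st.py <<'E'
from sim import *
from h import manip
s=manip.read_state(); q=np.array(s['joint_pos']); p,r=pose(q); m=r.as_matrix(); z=m[:,2]
print(q.round(1),s['position'].round(3),s['contact_force'].round(1)); print(m.round(3)); print('al %.1f ph %.1f'%(np.degrees(np.arccos(-z[2])),np.degrees(np.arctan2(z[1],z[0]))),'level turn %.3f'%np.arctan2(m[2,1],m[2,0]))
E
python3 st.py
```

```text
[-80.6 -52.3 139.7  46.3  94.8   1.7] [ 0.355 -0.15   0.298] [-0.2 -1.3 -0.8]
[[ 0.683  0.201  0.702]
 [ 0.115 -0.979  0.169]
 [ 0.721 -0.035 -0.692]]
al 46.2 ph 13.5 level turn -0.048
```

Emit:
send_rows(
  dp=[
    [-0.042, -0.0218, -0.0168],
    [-0.042, -0.0218, -0.0168],
    [-0.042, -0.0218, -0.0168],
    [-0.042, -0.0218, -0.0168],
  ],
  turn=[0, 0, 0, 0],
  claw=[0, 0, 0, 0],
)

```text
clock: 14.1
position: [0.1929, -0.1521, 0.2266]
ee_rot: [-174.4, -46.1, 9.4]
contact_force: [-1.6, -0.2, -0.6]
finger_gap: 0.0868
finger_force: 0.0
```

```bash
python3 st.py
```

```text
[-121.1  -52.3  147.3   33.3  118.5  -35.6] [ 0.193 -0.152  0.227] [-1.6 -0.2 -0.6]
[[ 0.684  0.232  0.691]
 [ 0.114 -0.97   0.213]
 [ 0.72  -0.067 -0.691]]
al 46.3 ph 17.1 level turn -0.093
```

```bash
cat > go.py <<'E'
from sim import *
from h import manip
def go(targets,q=None,turn0=0.0,step=.045):
    """targets: world TCP positions; prints rows in tool axes and sim check"""
    if q is None: q=np.array(manip.read_state()['joint_pos'])
    p,r=pose(q)
    if turn0: q=row(q,np.zeros(3),turn0,.6); p,r=pose(q)
    for t in targets:
        p,_=pose(q); d=r.inv().apply(np.array(t)-p); n=max(1,int(np.ceil(np.linalg.norm(d)/step)))
        qm=0
        for i in range(n):
            q2=row(q,d/n,0,.6); qm=max(qm,np.abs(q2-q).max()); q=q2
        e=np.degrees((r.inv()*pose(q)[1]).magnitude())
        print('to',np.round(t,3),'rows',n,'dp',(d/n).round(4).tolist(),'| rot err %.2f pos err %.4f maxstep %.1f'%(e,np.linalg.norm(pose(q)[0]-t),qm),q.round(0))
    return q
E
python3 - <<'E'
from go import *
q=np.array(manip.read_state()['joint_pos']); r=pose(q)[1]*R.from_rotvec([0,0,-.093]); z=r.as_matrix()[:,2]
bar=np.array([.570,-.0155,.165])
go([(.30,-.2,.35),bar-.11*z,bar-.03*z,bar+.014*z],turn0=-.093)
E
```

```text
to [ 0.3  -0.2   0.35] rows 4 dp [0.0375, 0.0193, -0.0053] | rot err 0.00 pos err 0.0000 maxstep 8.7 [-93. -43. 130.  45. 107. -12.]
to [ 0.494 -0.039  0.241] rows 7 dp [0.0117, -0.0138, 0.0348] | rot err 0.00 pos err 0.0000 maxstep 8.4 [-40. -39. 140.  45.  59.  16.]
to [ 0.549 -0.022  0.186] rows 2 dp [-0.0, 0.0, 0.04] | rot err 0.00 pos err 0.0000 maxstep 7.9 [-31. -24. 137.  51.  44.  11.]
to [ 0.58  -0.013  0.155] rows 1 dp [-0.0, 0.0, 0.044] | rot err 0.00 pos err 0.0000 maxstep 8.8 [-27. -15. 135.  56.  37.   7.]
```

Emit:
send_rows(
  dp=[
    [0, 0, 0],
    [0.0375, 0.0193, -0.0053],
    [0.0375, 0.0193, -0.0053],
    [0.0375, 0.0193, -0.0053],
    [0.0375, 0.0193, -0.0053],
    [0.0117, -0.0138, 0.0348],
    [0.0117, -0.0138, 0.0348],
    [0.0117, -0.0138, 0.0348],
    [0.0117, -0.0138, 0.0348],
    [0.0117, -0.0138, 0.0348],
    [0.0117, -0.0138, 0.0348],
    [0.0117, -0.0138, 0.0348],
  ],
  turn=[-0.093, 0, 0, 0, 0, 0, 0, 0, 0, 0, 0, 0],
  claw=[0, 0, 0, 0, 0, 0, 0, 0, 0, 0, 0, 0],
)

```text
clock: 15.3
position: [0.4964, -0.0381, 0.2418]
ee_rot: [179.8, -46.4, 17.3]
contact_force: [0.3, -1.5, -0.6]
finger_gap: 0.0869
finger_force: 0.0
```

```bash
python3 st.py; python3 - <<'E'
from h import *
for n in ['wrist','top','scene']:
  p=cam(n,n+'1.png')
  print(n,[ (l,lm(l,p)) for l in ['door_hinge','pull_grip']])
E
```

```text
[-39.4 -38.7 139.5  45.1  58.5  16.1] [ 0.496 -0.038  0.242] [ 0.3 -1.5 -0.6]
[[ 0.658  0.295  0.693]
 [ 0.205 -0.956  0.212]
 [ 0.724  0.002 -0.689]]
al 46.4 ph 17.0 level turn 0.003
wrist [('door_hinge', [([0.6014, 0.1971, 0.1573], 0.91), ([0.6533, 0.4725, 0.0017], 0.39)]), ('pull_grip', [([0.5731, -0.0141, 0.1623], 0.98)])]
top [('door_hinge', [([0.5974, 0.2, 0.149], 0.61)]), ('pull_grip', [([0.5702, -0.0169, 0.1579], 0.68), ([0.5975, 0.2006, 0.1514], 0.21)])]
scene [('door_hinge', [([0.6007, 0.1972, 0.153], 0.74)]), ('pull_grip', [([0.5673, -0.0148, 0.1645], 0.56)])]
```

View pics/wrist1.png

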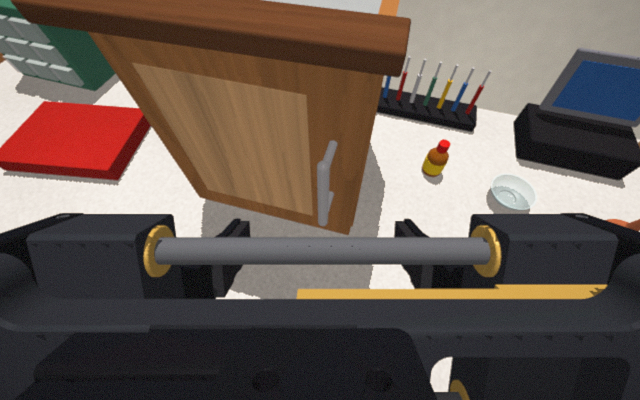

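Emit:
send_rows(
  dp=[
    [-0.0008, 0, 0.0415],
    [-0.0008, 0, 0.0415],
    [-0.0008, 0, 0.0415],
    [0, 0, 0],
    [0, 0, 0],
    [0, 0, 0],
    [0, 0, 0],
    [0, 0, 0],
  ],
  turn=[0, 0, 0, 0, 0, 0, 0, 0],
  claw=[0, 0, 0, 1, 1, 1, 1, 1],
  force=20,
)

```text
clock: 16.55
position: [0.5805, -0.0144, 0.1568]
ee_rot: [179.8, -46.6, 17.2]
contact_force: [-0.4, 0.4, 0.3]
finger_gap: 0.0549
finger_force: 0.0
```

```bash
cat > door.py <<'E'
from go import *
H=np.array([.599,.1985]); th0=.028
# closed direction hinge->free edge: -y rotated by th0 ; door opens clockwise from above by th
def bar(th,z):
    e=R.from_euler('z',th0-th).apply([-.035,-.214,0]); return np.r_[H+e[:2],z]
if __name__=='__main__':
    p=pose(np.array(manip.read_state()['joint_pos']))[0]
    off=p-bar(0,p[2])
    print(p,off); go([bar(t,p[2])+off for t in (.1,.2,.3,.4,.5,.6,.7)],step=.025)
E
python3 door.py
```

```text
[ 0.58051995 -0.01438663  0.15675172] [0.01051502 0.00200936 0.        ]
to [ 0.559 -0.01   0.157] rows 1 dp [-0.0132, -0.01, -0.014] | rot err 0.00 pos err 0.0000 maxstep 4.1 [-28. -19. 138.  55.  39.   7.]
to [ 0.538 -0.004  0.157] rows 1 dp [-0.0124, -0.0119, -0.0132] | rot err 0.00 pos err 0.0000 maxstep 4.5 [-29. -23. 141.  54.  40.   8.]
to [0.518 0.004 0.157] rows 1 dp [-0.0115, -0.0137, -0.0122] | rot err 0.00 pos err 0.0000 maxstep 4.9 [-30. -28. 144.  52.  42.  10.]
to [0.499 0.014 0.157] rows 1 dp [-0.0105, -0.0153, -0.0112] | rot err 0.00 pos err 0.0000 maxstep 5.4 [-30. -34. 147.  50.  43.  13.]
to [0.481 0.026 0.157] rows 1 dp [-0.0094, -0.0167, -0.01] | rot err 0.53 pos err 0.0106 maxstep 3.6 [-29. -37. 147.  48.  44.  16.]
to [0.464 0.04  0.157] rows 2 dp [-0.0084, -0.0114, -0.0065] | rot err 1.66 pos err 0.0221 maxstep 2.4 [-27. -39. 147.  44.  45.  21.]
to [0.449 0.055 0.157] rows 2 dp [-0.0127, -0.0142, -0.0077] | rot err 3.18 pos err 0.0295 maxstep 3.0 [-24. -41. 147.  40.  46.  27.]
```

Emit:
send_rows(
  dp=[
    [0, 0, 0],
    [0, 0, 0],
    [0, 0, 0],
    [0, 0, 0],
    [0, 0, 0],
    [0, 0, 0],
    [0, 0, 0],
    [0, 0, 0],
  ],
  turn=[0, 0, 0, 0, 0, 0, 0, 0],
  claw=[1, 1, 1, 1, 1, 1, 1, 1],
  force=25,
)

```text
clock: 17.35
position: [0.5798, -0.0134, 0.1536]
ee_rot: [-180.0, -46.3, 17.1]
contact_force: [1.1, -2.1, -1.6]
finger_gap: 0.0101
finger_force: 25.0
```

Bar gripped (gap 10 mm). Now I'll pull along the arc to about 0.38 rad.

Emit:
send_rows(
  dp=[
    [-0.0066, -0.005, -0.007],
    [-0.0066, -0.005, -0.007],
    [-0.0062, -0.006, -0.0066],
    [-0.0062, -0.006, -0.0066],
    [-0.0058, -0.0068, -0.0061],
    [-0.0058, -0.0068, -0.0061],
    [-0.0053, -0.0076, -0.0056],
    [-0.004, -0.006, -0.0044],
    [0, 0, 0],
  ],
  turn=[0, 0, 0, 0, 0, 0, 0, 0, 0],
  claw=[1, 1, 1, 1, 1, 1, 1, 1, 1],
)

```text
clock: 18.25
position: [0.4997, 0.0129, 0.1536]
ee_rot: [179.8, -46.3, 17.2]
contact_force: [-4.4, -6.8, -0.7]
finger_gap: 0.0102
finger_force: 25.0
```

```bash
python3 st.py; python3 - <<'E'
from h import *
for n in ['top','scene']:
  p=cam(n,n+'2.png')
  print(n,[ (l,lm(l,p)) for l in ['door_hinge','pull_grip','red_jar','black_jar']])
E
```

```text
[-29.7 -33.  146.4  50.2  43.1  12.4] [0.5   0.013 0.154] [-4.4 -6.8 -0.7]
[[ 0.661  0.293  0.691]
 [ 0.204 -0.956  0.211]
 [ 0.723  0.002 -0.691]]
al 46.3 ph 16.9 level turn 0.003
top [('door_hinge', [([0.5961, 0.2001, 0.1508], 0.68)]), ('pull_grip', [([0.4926, 0.009, 0.1555], 0.56)]), ('red_jar', []), ('black_jar', [])]
scene [('door_hinge', [([0.6005, 0.1987, 0.1516], 0.96)]), ('pull_grip', [([0.492, 0.0126, 0.1617], 0.6)]), ('red_jar', [([0.6628, 0.0652, 0.0091], 0.67)]), ('black_jar', [])]
```

Emit:
send_rows(
  dp=[
    [-0.005, -0.0084, -0.005],
    [-0.0047, -0.0084, -0.005],
    [-0.0084, -0.0114, -0.0065],
    [-0.0084, -0.0114, -0.0065],
    [-0.0127, -0.0142, -0.0077],
    [-0.0127, -0.0142, -0.0077],
    [0, 0, 0],
  ],
  turn=[0, 0, 0, 0, 0, 0, 0],
  claw=[1, 1, 1, 1, 1, 1, 1],
)

```text
clock: 19.45
position: [0.4748, 0.0474, 0.1629]
ee_rot: [-179.3, -43.1, 17.5]
contact_force: [-27.8, -29.4, -6.1]
finger_gap: 0.0092
finger_force: 25.6
```

```bash
python3 st.py; python3 - <<'E'
from h import *
for n in ['top','scene']:
  p=cam(n,n+'3.png')
  print(n,[ (l,lm(l,p)) for l in ['door_hinge','pull_grip','red_jar','black_jar']])
E
```

```text
[-24.1 -40.2 147.5  40.1  45.8  26.4] [0.475 0.047 0.163] [-27.8 -29.4  -6.1]
[[ 0.696  0.309  0.648]
 [ 0.22  -0.951  0.217]
 [ 0.683 -0.009 -0.73 ]]
al 43.1 ph 18.5 level turn -0.012
top [('door_hinge', [([0.5982, 0.1994, 0.1515], 0.68)]), ('pull_grip', [([0.4532, 0.0393, 0.1576], 0.84)]), ('red_jar', [([0.4844, -0.3089, -0.0006], 0.18)]), ('black_jar', [])]
scene [('door_hinge', [([0.598, 0.1973, 0.1506], 0.93)]), ('pull_grip', [([0.4502, 0.0429, 0.1629], 0.58)]), ('red_jar', [([0.6624, 0.0649, 0.0087], 0.62)]), ('black_jar', [])]
```

Emit:
send_rows(
  dp=[
    [0, 0, 0],
    [0, 0, 0],
    [0, 0, 0],
    [0, 0, 0],
    [0, 0, 0],
    [0, 0, 0],
  ],
  turn=[0, 0, 0, 0, 0, 0],
  claw=[0.5, 0.5, 0.5, 0.5, 0.5, 0.5],
)

```text
clock: 20.55
position: [0.4766, 0.0518, 0.166]
ee_rot: [-178.6, -43.6, 17.2]
contact_force: [-0.0, 1.3, -0.9]
finger_gap: 0.0418
finger_force: 0.6
```

```bash
python3 st.py; python3 - <<'E'
from go import *
print(manip.read_state()['finger_gap'])
q=np.array(manip.read_state()['joint_pos']); p,r=pose(q); z=r.as_matrix()[:,2]
f=np.array([.553,0,.27]); H=np.array([.599,.1985])
def arc(f,ds):
    v=f[:2]-H
    return [np.r_[H+[v[0]*np.cos(d)+v[1]*np.sin(d),-v[0]*np.sin(d)+v[1]*np.cos(d)],f[2]] for d in ds]
q=go([p+[0,0,.17],f-.085*z,f],q)
go(arc(f,np.arange(.1,1.11,.1)),q)
v=f[:2]-H
print('r=.15');g=np.r_[H+v*.75,.27]
go([g]+arc(g,np.arange(.1,1.11,.1)),q)
E
```

```text
[-23.8 -40.3 147.4  40.9  45.9  26.3] [0.477 0.052 0.166] [-0.   1.3 -0.9]
[[ 0.691  0.311  0.652]
 [ 0.214 -0.95   0.227]
 [ 0.69  -0.017 -0.723]]
al 43.7 ph 19.2 level turn -0.025
0.04184094661201572
to [0.477 0.052 0.336] rows 4 dp [0.0293, -0.0007, -0.0307] | rot err 0.00 pos err 0.0000 maxstep 5.8 [-24. -48. 133.  32.  64.  43.]
to [ 0.498 -0.019  0.331] rows 2 dp [-0.0019, 0.037, 0.0004] | rot err 0.00 pos err 0.0000 maxstep 7.0 [-35. -41. 130.  38.  67.  30.]
to [0.553 0.    0.27 ] rows 2 dp [0.0, 0.0, 0.0425] | rot err 0.00 pos err 0.0000 maxstep 7.4 [-27. -29. 130.  39.  53.  29.]
to [0.533 0.006 0.27 ] rows 1 dp [-0.0123, -0.0114, -0.0115] | rot err 0.00 pos err 0.0000 maxstep 4.1 [-27. -33. 132.  38.  54.  29.]
to [0.514 0.013 0.27 ] rows 1 dp [-0.0115, -0.013, -0.0106] | rot err 0.00 pos err 0.0000 maxstep 4.3 [-28. -37. 134.  37.  56.  31.]
to [0.496 0.022 0.27 ] rows 1 dp [-0.0105, -0.0145, -0.0097] | rot err 0.00 pos err 0.0000 maxstep 4.4 [-28. -42. 137.  37.  58.  32.]
to [0.479 0.034 0.27 ] rows 1 dp [-0.0094, -0.0159, -0.0086] | rot err 0.00 pos err 0.0000 maxstep 
[... 1896 characters left out ...]
14. -45. 138.  28.  52.  48.]
to [0.477 0.107 0.27 ] rows 1 dp [-0.0042, -0.0142, -0.0037] | rot err 0.00 pos err 0.0000 maxstep 3.1 [-11. -47. 139.  27.  52.  51.]
to [0.468 0.12  0.27 ] rows 1 dp [-0.0032, -0.0147, -0.0027] | rot err 0.00 pos err 0.0000 maxstep 3.6 [ -9. -49. 140.  24.  51.  55.]
to [0.461 0.133 0.27 ] rows 1 dp [-0.0021, -0.015, -0.0017] | rot err 0.00 pos err 0.0000 maxstep 3.9 [ -6. -50. 141.  22.  51.  59.]
to [0.455 0.147 0.27 ] rows 1 dp [-0.001, -0.0152, -0.0006] | rot err 0.00 pos err 0.0000 maxstep 4.3 [ -2. -51. 141.  19.  50.  63.]
to [0.451 0.162 0.27 ] rows 1 dp [0.0001, -0.0153, 0.0004] | rot err 0.00 pos err 0.0000 maxstep 4.6 [  1. -51. 141.  16.  49.  67.]
```

Emit:
send_rows(
  dp=[
    [0.0293, -0.0007, -0.0307],
    [0.0293, -0.0007, -0.0307],
    [0.0293, -0.0007, -0.0307],
    [0.0293, -0.0007, -0.0307],
    [-0.0019, 0.037, 0.0004],
    [-0.0019, 0.037, 0.0004],
    [0, 0, 0],
  ],
  turn=[0, 0, 0, 0, 0, 0, -0.025],
  claw=[0.5, 0.5, 0.5, 0.5, 0.5, 0.5, 0.5],
)

```text
clock: 21.25
position: [0.4983, -0.0233, 0.3311]
ee_rot: [179.9, -43.6, 18.9]
contact_force: [-0.4, -0.6, -0.4]
finger_gap: 0.0439
finger_force: 0.0
```

```bash
python3 - <<'E'
from go import *
from h import *
p=cam('top','top4.png'); print([(l,lm(l,p)) for l in ['door_hinge','pull_grip']])
f=np.array([.553,0,.27]); H=np.array([.599,.1985])
q=np.array(manip.read_state()['joint_pos']);print(manip.read_state()['position'])
go([f,(.533,.006,.27),(.514,.015,.27),(.505,.045,.27),(.495,.08,.27),(.475,.115,.27),(.46,.145,.27),(.452,.17,.27)],q)
E
```

```text
[('door_hinge', [([0.5964, 0.2018, 0.1523], 0.68)]), ('pull_grip', [([0.4521, 0.0395, 0.1592], 0.73)])]
[ 0.49740092 -0.01962714  0.33086911]
to [0.553 0.    0.27 ] rows 2 dp [0.0003, -0.0002, 0.0424] | rot err 0.00 pos err 0.0000 maxstep 7.4 [-27. -29. 130.  38.  53.  28.]
to [0.533 0.006 0.27 ] rows 1 dp [-0.0123, -0.0122, -0.0117] | rot err 0.00 pos err 0.0000 maxstep 4.2 [-27. -33. 132.  38.  54.  28.]
to [0.514 0.015 0.27 ] rows 1 dp [-0.0109, -0.0147, -0.0104] | rot err 0.00 pos err 0.0000 maxstep 4.4 [-27. -37. 135.  37.  56.  30.]
to [0.505 0.045 0.27 ] rows 1 dp [0.0009, -0.0313, 0.0009] | rot err 0.00 pos err 0.0000 maxstep 5.8 [-23. -41. 136.  34.  54.  35.]
to [0.495 0.08  0.27 ] rows 1 dp [0.0014, -0.0363, 0.0014] | rot err 0.00 pos err 0.0000 maxstep 7.7 [-16. -43. 138.  30.  52.  43.]
to [0.475 0.115 0.27 ] rows 1 dp [-0.0054, -0.0396, -0.0051] | rot err 0.00 pos err 0.0000 maxstep 9.0 [ -9. -48. 139.  25.  51.  52.]
to [0.46  0.145 0.27 ] rows 1 dp [-0.0032, -0.0333, -0.003] | rot err 0.00 pos err 0.0000 maxstep 8.8 [ -3. -50. 140.  20.  49.  61.]
to [0.452 0.17  0.27 ] rows 1 dp [0.0004, -0.0262, 0.0004] | rot err 0.00 pos err 0.0000 maxstep 7.8 [  3. -50. 140.  15.  48.  69.]
```

View pics/top4.png

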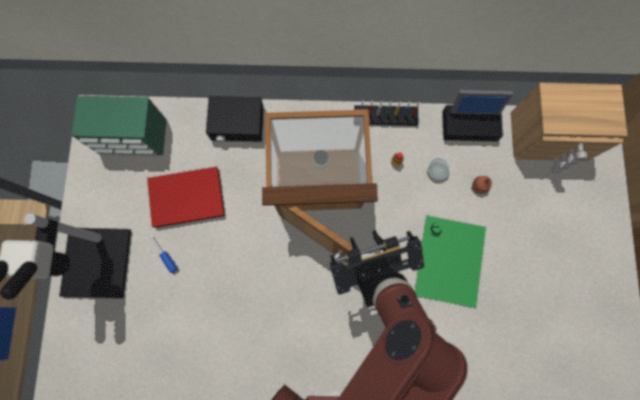

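Emit:
send_rows(
  dp=[
    [0.0003, -0.0002, 0.0424],
    [0.0003, -0.0002, 0.0424],
    [-0.0062, -0.0061, -0.0058],
    [-0.0062, -0.0061, -0.0058],
    [-0.0055, -0.0073, -0.0052],
    [-0.0055, -0.0073, -0.0052],
    [0.0004, -0.0157, 0.0004],
    [0.0004, -0.0157, 0.0004],
    [0.0007, -0.018, 0.0007],
    [0.0007, -0.018, 0.0007],
  ],
  turn=[0, 0, 0, 0, 0, 0, 0, 0, 0, 0],
  claw=[0.5, 0.5, 0.5, 0.5, 0.5, 0.5, 0.5, 0.5, 0.5, 0.5],
)

```text
clock: 22.4
position: [0.4946, 0.0808, 0.2707]
ee_rot: [179.9, -43.8, 19.2]
contact_force: [-0.6, -1.7, 0.9]
finger_gap: 0.0435
finger_force: 1.1
```

```bash
python3 - <<'E'
from go import *
from h import *
for n in ['top','scene']:
  p=cam(n,n+'5.png'); print([(l,lm(l,p)) for l in ['door_hinge','pull_grip','red_jar']])
s=manip.read_state();print(s['position'],s['contact_force'],s['ee_rot'])
E
```

```text
[('door_hinge', []), ('pull_grip', [([0.4842, -0.3055, -0.0018], 0.57)]), ('red_jar', [])]
[('door_hinge', [([0.5967, 0.1991, 0.1508], 0.79)]), ('pull_grip', [([0.3921, 0.1352, 0.1612], 0.7)]), ('red_jar', [([0.662, 0.0646, 0.0066], 0.61)])]
[0.49489976 0.07907381 0.26964589] [ 0.15872409  0.56032502 -0.71847506] [-179.99780681  -43.62543835   19.07659474]
```

Emit:
send_rows(
  dp=[
    [-0.0027, -0.0198, -0.0025],
    [-0.0027, -0.0198, -0.0025],
    [-0.0016, -0.0166, -0.0015],
    [-0.0016, -0.0166, -0.0015],
    [0.0002, -0.0131, 0.0002],
    [0.0002, -0.0131, 0.0002],
    [0, 0, 0],
  ],
  turn=[0, 0, 0, 0, 0, 0, 0],
  claw=[0.5, 0.5, 0.5, 0.5, 0.5, 0.5, 0.5],
)

```text
clock: 23.5
position: [0.4515, 0.1701, 0.2694]
ee_rot: [-180.0, -43.6, 19.2]
contact_force: [-0.1, 0.4, -0.6]
finger_gap: 0.0432
finger_force: 0.0
```

```bash
cat > d.py <<'E'
from go import *
from h import *
for n in ['top','scene']:
  p=cam(n,n+'6.png'); print([(l,lm(l,p)) for l in ['door_hinge','pull_grip','red_jar']])
s=manip.read_state();print(s['position'],s['contact_force'],s['ee_rot'])
E
python3 d.py
```

```text
[('door_hinge', [([0.5971, 0.2002, 0.1493], 0.87)]), ('pull_grip', [([0.7086, -0.4015, 0.0015], 0.44), ([0.6487, 0.4741, 0.0029], 0.33)]), ('red_jar', [])]
[('door_hinge', [([0.5986, 0.2005, 0.15], 0.8)]), ('pull_grip', []), ('red_jar', [([0.6631, 0.0651, 0.0115], 0.44)])]
[0.45205684 0.16871368 0.26945169] [ 0.12950167 -0.52143877  0.24596976] [179.9942816  -43.61932841  19.04736217]
```

```bash
python3 -c "
import cv2,numpy as np
a=cv2.imread('pics/top6.png')[90:350,200:500];b=cv2.imread('pics/scene6.png')[60:320,200:500]
cv2.imwrite('pics/c6.png',cv2.resize(np.hstack([a,b]),(800,347)))"
```

```text
(no output)
```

View pics/c6.png

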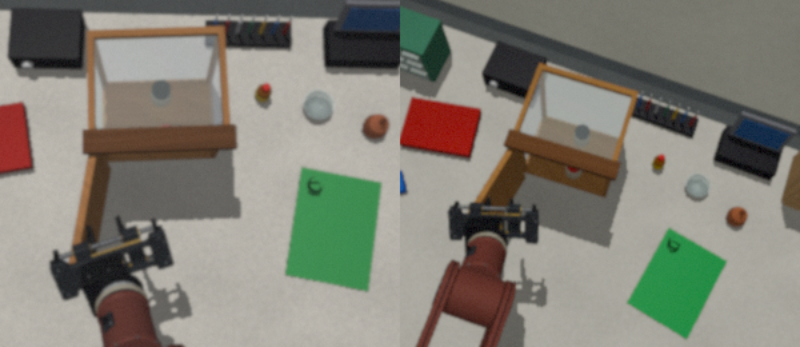

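```bash
python3 - <<'E'
from go import *
q=np.array(manip.read_state()['joint_pos']); p,r=pose(q); z=r.as_matrix()[:,2]; y=r.as_matrix()[:,1]
print(p,z,y)
jar=np.array([.6625,.065,.05])-.008*y
go([p+.05*y,(.50,.05,.27),jar-.15*z,jar-.07*z,jar+.014*z,jar+.014*z+[0,0,.03],jar-.1*z+[-.02,0,0],(.50,-.05,.2),(.50,-.306,.2),(.50,-.306,.045)],q)
E
```

```text
[0.45206312 0.16871466 0.26945131] [ 0.6521252  0.2250426 -0.7239396] [ 3.26284690e-01 -9.45271546e-01  7.19730116e-05]
to [0.468 0.121 0.269] rows 2 dp [-0.0, 0.025, -0.0] | rot err 0.00 pos err 0.0000 maxstep 7.4 [ -8. -49. 140.  24.  51.  54.]
to [0.5  0.05 0.27] rows 2 dp [0.0026, 0.0389, 0.0021] | rot err 0.00 pos err 0.0000 maxstep 9.4 [-22. -42. 137.  34.  54.  36.]
to [0.562 0.039 0.159] rows 3 dp [-0.0123, 0.0103, 0.0395] | rot err 0.00 pos err 0.0000 maxstep 8.3 [-20. -19. 136.  47.  36.  19.]
to [0.614 0.057 0.101] rows 2 dp [0.0, 0.0, 0.04] | rot err 0.00 pos err 0.0000 maxstep 8.2 [-15.  -3. 130.  59.  26.   8.]
to [0.669 0.076 0.04 ] rows 2 dp [0.0, 0.0, 0.042] | rot err 0.00 pos err 0.0000 maxstep 8.6 [-10.  13. 123.  76.  20.  -7.]
to [0.669 0.076 0.07 ] rows 1 dp [0.0207, 0.0, -0.0217] | rot err 0.00 pos err 0.0000 maxstep 10.3 [-10.   9. 123.  66.  22.   3.]
to [0.575 0.05  0.122] rows 3 dp [-0.0115, -0.0022, -0.0351] | rot err 0.00 pos err 0.0000 maxstep 7.5 [-17. -12. 135.  53.  31.  13.]
to [ 0.5  -0.05  0.2 ] rows 4 dp [-0.0053, 0.0176, -0.0318] | rot err 0.00 pos err 0.0000 maxstep 6.7 [-40. -31. 139.  45.  56.  10.]
to [ 0.5   -0.306  0.2  ] rows 6 dp [-0.0101, 0.0403, -0.0096] | rot err 0.00 pos err 0.0000 maxstep 6.1 [-64.  -2. 116.  48.  68. -13.]
to [ 0.5   -0.306  0.045] rows 4 dp [-0.0267, -0.0, 0.0281] | rot err 0.00 pos err 0.0000 maxstep 4.7 [-64.  15. 119.  56.  56. -30.]
```

Emit:
send_rows(
  dp=[
    [0, 0.025, 0],
    [0, 0.025, 0],
    [0.0026, 0.0389, 0.0021],
    [0.0026, 0.0389, 0.0021],
    [0, 0, 0],
  ],
  turn=[0, 0, 0, 0, 0],
  claw=[0, 0, 0, 0, 0],
)

```text
clock: 24.4
position: [0.5015, 0.0453, 0.2704]
ee_rot: [179.9, -43.6, 18.7]
contact_force: [0.8, 0.7, 0.3]
finger_gap: 0.0761
finger_force: 0.0
```

```bash
python3 st.py; python3 - <<'E'
from h import *
for n in ['wrist','scene','wrist']:
  p=cam(n,n+'7.png'); print(n,[(l,lm(l,p)) for l in ['door_hinge','pull_grip','red_jar','black_jar','cabinet']])
  for d in manip.spot_in('red_jar',p)[:1]: print('spot',world(p,d['point']),d['score'])
E
```

```text
[-22.5 -41.6 136.7  33.9  54.4  36.3] [0.502 0.045 0.27 ] [0.8 0.7 0.3]
[[ 0.686  0.319  0.654]
 [ 0.232 -0.948  0.22 ]
 [ 0.69   0.001 -0.724]]
al 43.6 ph 18.6 level turn 0.001
wrist [('door_hinge', [([0.5984, 0.2011, 0.1565], 0.9)]), ('pull_grip', [([0.6652, 0.0597, 0.0173], 0.51)]), ('red_jar', [([0.6662, 0.0629, 0.0139], 0.65)]), ('black_jar', [([0.7657, 0.0823, 0.0142], 0.77)]), ('cabinet', [([0.7037, 0.0832, 0.0027], 0.86)])]
spot [0.65209514 0.05961265 0.07832473] 0.59
scene [('door_hinge', [([0.5996, 0.1983, 0.153], 0.8)]), ('pull_grip', [([0.3893, 0.2611, 0.1599], 0.88)]), ('red_jar', [([0.3887, 0.2633, 0.1614], 0.19)]), ('black_jar', []), ('cabinet', [([0.708, 0.0864, -0.0], 0.83)])]
spot [0.64940838 0.06030551 0.05097974] 0.38
wrist [('door_hinge', [([0.5988, 0.2022, 0.1584], 0.96)]), ('pull_grip', []), ('red_jar', [([0.6618, 0.0602, 0.0146], 0.92), ([0.6001, 0.2014, 0.1568], 0.67)]), ('black_jar', [([0.763, 0.0812, 0.0115], 0.71)]), ('cabinet', [([0.7045, 0.0846, 0.0025], 0.84)])]
spot [0.65215797 0.06151099 0.08032409] 0.96
```

View pics/wrist7.png

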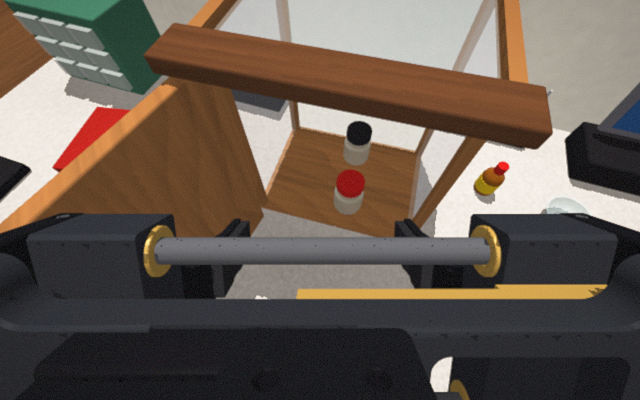

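```bash
python3 - <<'E'
from go import *
q=np.array(manip.read_state()['joint_pos']); p,r=pose(q); z=r.as_matrix()[:,2]; y=r.as_matrix()[:,1]
c=np.array([.663,.0625,.044])-.012*y
go([c-.15*z,c-.05*z,c+.014*z],q)
E
```

```text
to [0.561 0.04  0.153] rows 3 dp [-0.0139, 0.0101, 0.0409] | rot err 0.00 pos err 0.0000 maxstep 8.6 [-20. -18. 136.  48.  36.  18.]
to [0.626 0.063 0.08 ] rows 3 dp [0.0, 0.0, 0.0333] | rot err 0.00 pos err 0.0000 maxstep 6.9 [-13.   2. 129.  65.  24.   3.]
to [0.668 0.077 0.034] rows 2 dp [-0.0, -0.0, 0.032] | rot err 0.00 pos err 0.0000 maxstep 6.7 [-10.  13. 123.  78.  20.  -9.]
```

Emit:
send_rows(
  dp=[
    [-0.0139, 0.0101, 0.0409],
    [-0.0139, 0.0101, 0.0409],
    [-0.0139, 0.0101, 0.0409],
    [0, 0, 0.0333],
    [0, 0, 0.0333],
    [0, 0, 0.0333],
    [0, 0, 0],
  ],
  turn=[0, 0, 0, 0, 0, 0, 0],
  claw=[0, 0, 0, 0, 0, 0, 0],
)

```text
clock: 26.15
position: [0.6248, 0.0636, 0.0738]
ee_rot: [-179.6, -43.2, 18.9]
contact_force: [0.2, 1.3, -0.1]
finger_gap: 0.0869
finger_force: 0.0
```

```bash
python3 st.py; python3 - <<'E'
from go import *
from h import *
p=cam('wrist','wrist8.png'); print([(l,lm(l,p)) for l in ['red_jar','black_jar','cabinet']])
q=np.array(manip.read_state()['joint_pos']); p,r=pose(q); z=r.as_matrix()[:,2]; y=r.as_matrix()[:,1]
c=np.array([.663,.0625,.044])-.012*y
go([c+.014*z],q)
E
```

```text
[-13.3   2.4 128.6  64.8  24.1   2.6] [0.625 0.064 0.074] [ 0.2  1.3 -0.1]
[[ 0.69   0.328  0.645]
 [ 0.236 -0.945  0.228]
 [ 0.684 -0.005 -0.73 ]]
al 43.2 ph 19.4 level turn -0.007
[('red_jar', [([0.6644, 0.0623, 0.014], 0.7)]), ('black_jar', [([0.7616, 0.0825, 0.0159], 0.9)]), ('cabinet', [])]
to [0.668 0.077 0.034] rows 2 dp [-0.0006, -0.0002, 0.0324] | rot err 0.00 pos err 0.0000 maxstep 7.1 [-10.  13. 123.  79.  20. -10.]
```

View pics/wrist8.png

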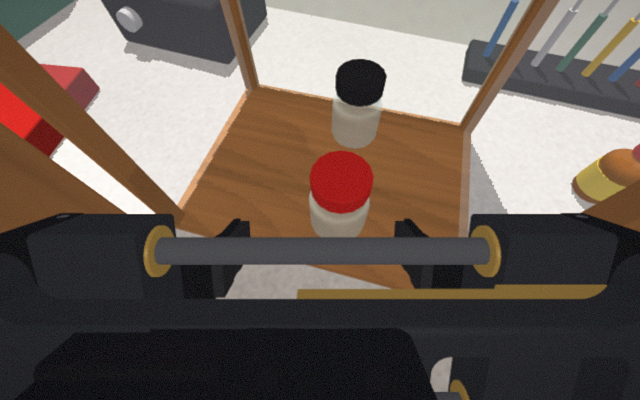

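Emit:
send_rows(
  dp=[
    [0, 0, 0.0215],
    [0, 0, 0.0215],
    [0, 0, 0.0215],
    [0, 0, 0],
    [0, 0, 0],
    [0, 0, 0],
    [0, 0, 0],
    [0, 0, 0],
    [0, 0, 0],
    [0, 0, 0],
    [0, 0, 0],
    [0, 0, 0],
  ],
  turn=[0, 0, 0, 0, 0, 0, 0, 0, 0, 0, 0, 0],
  claw=[0, 0, 0, 1, 1, 1, 1, 1, 1, 1, 1, 1],
  force=20,
)

```text
clock: 27.55
position: [0.6682, 0.0785, 0.0358]
ee_rot: [-180.0, -43.8, 19.3]
contact_force: [-0.5, 6.8, -2.9]
finger_gap: 0.0454
finger_force: 20.0
```

```bash
python3 st.py; python3 - <<'E'
from go import *
from h import *
p=cam('wrist','wrist9.png'); print([(l,lm(l,p)) for l in ['red_jar','black_jar']])
q=np.array(manip.read_state()['joint_pos']); p,r=pose(q); z=r.as_matrix()[:,2]
go([p+[0,0,.025],p+[-.12,-.03,.06],(.52,.0,.15),(.50,-.15,.17),(.50,-.30,.17),(.50,-.30,.06)],q)
E
```

```text
[-10.2  13.  122.7  78.1  20.4  -9.5] [0.668 0.079 0.036] [-0.5  6.8 -2.9]
[[ 0.681  0.33   0.653]
 [ 0.238 -0.944  0.229]
 [ 0.692 -0.    -0.722]]
al 43.8 ph 19.3 level turn -0.001
[('red_jar', [([0.6597, 0.074, 0.0137], 0.97)]), ('black_jar', [([0.7607, 0.0812, 0.0142], 0.91)])]
to [0.668 0.079 0.061] rows 1 dp [0.0173, -0.0, -0.018] | rot err 0.00 pos err 0.0000 maxstep 8.8 [-10.  10. 123.  70.  21.  -1.]
to [0.548 0.049 0.096] rows 3 dp [-0.0216, -0.0038, -0.0368] | rot err 0.00 pos err 0.0000 maxstep 8.5 [-19. -13. 140.  59.  30.   5.]
to [0.52 0.   0.15] rows 2 dp [0.0034, 0.0183, -0.0343] | rot err 0.00 pos err 0.0000 maxstep 7.0 [-30. -25. 141.  49.  44.  10.]
to [ 0.5  -0.15  0.17] rows 4 dp [-0.0089, 0.0337, -0.0155] | rot err 0.00 pos err 0.0000 maxstep 6.5 [-52. -17. 133.  50.  59.  -7.]
to [ 0.5  -0.3   0.17] rows 4 dp [-0.0089, 0.0354, -0.0086] | rot err 0.00 pos err 0.0000 maxstep 4.4 [-64.   1. 118.  49.  65. -16.]
to [ 0.5  -0.3   0.06] rows 3 dp [-0.0254, 0.0, 0.0265] | rot err 0.00 pos err 0.0000 maxstep 4.4 [-64.  13. 119.  55.  57. -28.]
```

View pics/wrist9.png

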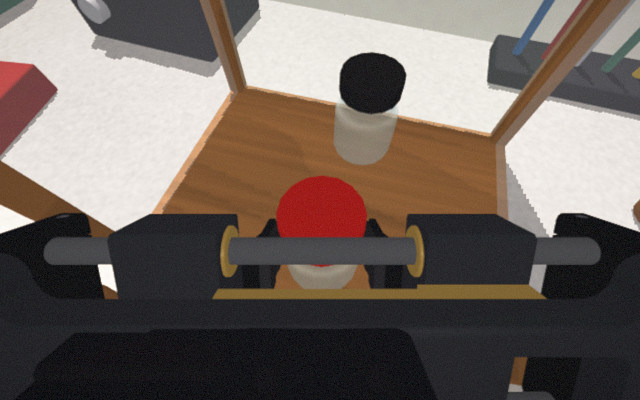

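Emit:
send_rows(
  dp=[
    [0.0087, 0, -0.009],
    [0.0087, 0, -0.009],
    [-0.0108, -0.0019, -0.0184],
    [-0.0108, -0.0019, -0.0184],
    [-0.0108, -0.0019, -0.0184],
    [-0.0108, -0.0019, -0.0184],
    [-0.0108, -0.0019, -0.0184],
    [-0.0108, -0.0019, -0.0184],
    [0.0017, 0.0092, -0.0172],
    [0.0017, 0.0092, -0.0172],
    [0.0017, 0.0092, -0.0172],
    [0.0017, 0.0092, -0.0172],
    [0, 0, 0],
  ],
  turn=[0, 0, 0, 0, 0, 0, 0, 0, 0, 0, 0, 0, 0],
  claw=[1, 1, 1, 1, 1, 1, 1, 1, 1, 1, 1, 1, 1],
)

```text
clock: 29.0
position: [0.5217, -0.0037, 0.1526]
ee_rot: [179.4, -43.9, 19.3]
contact_force: [-0.2, -1.0, -1.1]
finger_gap: 0.0459
finger_force: 20.0
```

```bash
python3 st.py; python3 - <<'E'
from go import *
from h import *
for n in ['top','scene']:
  p=cam(n,n+'10.png'); print(n,[(l,lm(l,p)) for l in ['red_jar','black_jar','mat','loupe','pull_grip']])
s=manip.read_state(); print(s['finger_gap'])
go([(.49,-.15,.15),(.474,-.312,.15),(.474,-.312,.05),(.474,-.312,.03)])
E
```

```text
[-29.8 -25.1 140.8  49.1  43.3  10.4] [ 0.522 -0.004  0.153] [-0.2 -1.  -1.1]
[[ 0.68   0.325  0.658]
 [ 0.238 -0.946  0.22 ]
 [ 0.694  0.007 -0.72 ]]
al 43.9 ph 18.5 level turn 0.010
top [('red_jar', [([0.5084, -0.0108, 0.1284], 0.57)]), ('black_jar', [([0.5974, 0.1991, 0.1522], 0.74)]), ('mat', [([0.4836, -0.309, -0.002], 0.76)]), ('loupe', [([0.5751, -0.265, 0.0074], 0.43)]), ('pull_grip', [([0.3914, 0.2608, 0.1577], 0.65)])]
scene [('red_jar', [([0.5116, -0.0021, 0.1212], 0.67)]), ('black_jar', []), ('mat', [([0.4828, -0.3049, -0.0056], 0.8)]), ('loupe', []), ('pull_grip', [([0.3915, 0.2618, 0.1596], 0.57)])]
0.04548735348783047
to [ 0.49 -0.15  0.15] rows 4 dp [-0.0137, 0.0328, -0.0138] | rot err 0.00 pos err 0.0000 maxstep 6.8 [-53. -16. 135.  51.  58.  -9.]
to [ 0.474 -0.312  0.15 ] rows 4 dp [-0.0123, 0.037, -0.0118] | rot err 0.00 pos err 0.0000 maxstep 4.5 [-67.   2. 119.  49.  66. -20.]
to [ 0.474 -0.312  0.05 ] rows 3 dp [-0.023, 0.0, 0.0241] | rot err 0.00 pos err 0.0000 maxstep 4.1 [-67.  13. 120.  54.  58. -31.]
to [ 0.474 -0.312  0.03 ] rows 1 dp [-0.0138, 0.0, 0.0145] | rot err 0.00 pos err 0.0000 maxstep 2.6 [-67.  16. 120.  56.  57. -33.]
```

Emit:
send_rows(
  dp=[
    [-0.0137, 0.0328, -0.0138],
    [-0.0137, 0.0328, -0.0138],
    [-0.0137, 0.0328, -0.0138],
    [-0.0137, 0.0328, -0.0138],
    [-0.0123, 0.037, -0.0118],
    [-0.0123, 0.037, -0.0118],
    [-0.0123, 0.037, -0.0118],
    [-0.0123, 0.037, -0.0118],
    [-0.0173, 0, 0.0181],
    [-0.0173, 0, 0.0181],
    [-0.0173, 0, 0.0181],
    [-0.0173, 0, 0.0181],
    [0, 0, 0],
  ],
  turn=[0, 0, 0, 0, 0, 0, 0, 0, 0, 0, 0, 0, 0],
  claw=[1, 1, 1, 1, 1, 1, 1, 1, 1, 1, 1, 1, 1],
)

```text
clock: 30.9
position: [0.4726, -0.3103, 0.0468]
ee_rot: [-179.5, -43.5, 18.7]
contact_force: [0.5, 0.5, -0.9]
finger_gap: 0.0452
finger_force: 20.0
```

```bash
python3 st.py; python3 - <<'E'
from h import *
for n in ['top','scene']:
  p=cam(n,n+'11.png'); print(n,[(l,lm(l,p)) for l in ['red_jar','mat','loupe']])
E
```

```text
[-67.1  13.5 120.2  54.2  58.  -31.1] [ 0.473 -0.31   0.047] [ 0.5  0.5 -0.9]
[[ 0.686  0.327  0.649]
 [ 0.233 -0.945  0.23 ]
 [ 0.689 -0.007 -0.725]]
al 43.5 ph 19.5 level turn -0.010
top [('red_jar', [([0.4627, -0.3174, 0.0256], 0.76)]), ('mat', [([0.4819, -0.3075, 0.0], 0.75)]), ('loupe', [([0.5758, -0.2627, 0.0064], 0.48)])]
scene [('red_jar', [([0.4637, -0.3157, 0.024], 0.48)]), ('mat', [([0.4653, -0.3162, 0.0259], 0.7), ([0.479, -0.3033, -0.004], 0.63)]), ('loupe', [([0.6004, 0.1996, 0.1513], 0.29), ([0.754, -0.2781, -0.0013], 0.23)])]
```

Emit:
send_rows(
  dp=[
    [-0.0034, 0, 0.0036],
    [-0.0034, 0, 0.0036],
    [-0.0034, 0, 0.0036],
    [-0.0014, 0, 0.0015],
    [-0.0014, 0, 0.0015],
    [0, 0, 0],
  ],
  turn=[0, 0, 0, 0, 0, 0],
  claw=[1, 1, 1, 1, 1, 1],
)

```text
clock: 31.9
position: [0.4739, -0.3125, 0.0311]
ee_rot: [-179.9, -43.6, 19.1]
contact_force: [-0.7, 0.5, -2.1]
finger_gap: 0.0458
finger_force: 20.0
```

Emit:
send_rows(
  dp=[
    [-0.0014, 0, 0.0015],
    [-0.0007, 0, 0.0007],
    [-0.0007, 0, 0.0007],
    [0, 0, 0],
  ],
  turn=[0, 0, 0, 0],
  claw=[1, 1, 1, 1],
)

```text
clock: 32.3
position: [0.4741, -0.3128, 0.0278]
ee_rot: [180.0, -43.7, 19.1]
contact_force: [-0.8, 0.0, 0.5]
finger_gap: 0.0454
finger_force: 20.0
```

Emit:
send_rows(
  dp=[
    [-0.0007, 0, 0.0007],
    [-0.0007, 0, 0.0007],
    [0, 0, 0],
  ],
  turn=[0, 0, 0],
  claw=[1, 1, 1],
)

```text
clock: 32.6
position: [0.4748, -0.313, 0.0276]
ee_rot: [179.9, -43.8, 19.2]
contact_force: [-5.8, 2.1, 14.8]
finger_gap: 0.0453
finger_force: 20.0
```

```bash
python3 - <<'E'
from h import *
import time
print([manip.read_state()['contact_force'].round(1).tolist() for _ in range(3)])
for n in ['top','scene','wrist']:
  p=cam(n,n+'12.png'); print(n,[(l,lm(l,p)) for l in ['red_jar']],manip.read_state()['contact_force'].round(1))
E
```

```text
[[-5.8, 2.1, 14.8], [-5.8, 2.1, 14.8], [-5.8, 2.1, 14.8]]
top [('red_jar', [([0.4629, -0.3188, 0.0048], 0.47)])] [-6.   2.5 14.8]
scene [('red_jar', [([0.4818, -0.3043, -0.0023], 0.75), ([0.4618, -0.3136, 0.0019], 0.71)])] [-6.4  1.9 13.9]
wrist [('red_jar', [([0.4651, -0.3227, 0.0079], 0.65)])] [-5.6  3.  13.2]
```

Emit:
send_rows(
  dp=[
    [0, 0, 0],
    [0.0004, 0, -0.0004],
    [0, 0, 0],
    [0, 0, 0],
    [0, 0, 0],
    [0, 0, 0],
    [0, 0, 0],
    [0, 0, 0],
    [0, 0, 0],
    [0, 0, 0],
    [0, 0, 0],
  ],
  turn=[0, 0, 0, 0, 0, 0, 0, 0, 0, 0, 0],
  claw=[1, 1, 1, 0, 0, 0, 0, 0, 0, 0, 0],
)

```text
clock: 34.0
position: [0.474, -0.3127, 0.026]
ee_rot: [180.0, -43.6, 19.1]
contact_force: [0.6, 0.3, 0.1]
finger_gap: 0.0862
finger_force: 0.0
```

```bash
python3 - <<'E'
from go import *
q=np.array(manip.read_state()['joint_pos']); p,r=pose(q); z=r.as_matrix()[:,2]; print(manip.read_state()['finger_gap'])
go([p-.06*z,p-.06*z+[0,0,.12]],q,step=.03)
E
```

```text
0.08617897307945166
to [ 0.435 -0.326  0.069] rows 3 dp [-0.0, 0.0, -0.02] | rot err 0.00 pos err 0.0000 maxstep 2.3 [-72.  10. 121.  51.  62. -32.]
to [ 0.435 -0.326  0.189] rows 5 dp [0.0166, 0.0, -0.0174] | rot err 0.00 pos err 0.0000 maxstep 2.9 [-72.  -3. 119.  46.  73. -19.]
```

Emit:
send_rows(
  dp=[
    [0, 0, -0.02],
    [0, 0, -0.02],
    [0, 0, -0.02],
    [0, 0, -0.02],
    [0.0166, 0, -0.0174],
    [0.0166, 0, -0.0174],
    [0.0166, 0, -0.0174],
    [0.0166, 0, -0.0174],
    [0.0166, 0, -0.0174],
    [0, 0, 0],
    [0, 0, 0],
  ],
  turn=[0, 0, 0, 0, 0, 0, 0, 0, 0, 0, 0],
  claw=[0, 0, 0, 0, 0, 0, 0, 0, 0, 0, 0],
)

```text
clock: 35.1
position: [0.4218, -0.3309, 0.2044]
ee_rot: [179.9, -43.6, 19.2]
contact_force: [-0.6, -0.0, -0.3]
finger_gap: 0.0872
finger_force: 0.0
```

```bash
python3 - <<'E'
from h import *
for n in ['top','scene','wrist']:
  p=cam(n,n+'13.png'); print(n,[(l,lm(l,p)[:1]) for l in ['red_jar','black_jar','mat','loupe','pull_grip','oil','dish','blower','driver','book']])
E
```

```text
top [('red_jar', [([0.4632, -0.3193, 0.0022], 0.75)]), ('black_jar', []), ('mat', [([0.4811, -0.308, -0.0008], 0.61)]), ('loupe', [([0.7085, -0.4029, 0.0006], 0.66)]), ('pull_grip', [([0.3936, 0.2604, 0.1563], 0.87)]), ('oil', [([0.7748, -0.156, 0.0044], 0.67)]), ('dish', [([0.7522, -0.2777, 0.002], 0.78)]), ('blower', [([0.7053, -0.3987, 0.0006], 0.65)]), ('driver', [([0.4823, 0.5303, -0.0014], 0.59)]), ('book', [([0.6463, 0.4747, 0.003], 0.83)])]
scene [('red_jar', [([0.4659, -0.3161, 0.0032], 0.62)]), ('black_jar', [([0.3881, 0.2605, 0.1606], 0.74)]), ('mat', [([0.4823, -0.3053, -0.0062], 0.65)]), ('loupe', []), ('pull_grip', [([0.3896, 0.2623, 0.1612], 0.95)]), ('oil', [([0.7803, -0.1549, -0.0041], 0.67)]), ('dish', [([0.7503, -0.2754, -0.0015], 0.81)]), ('blower', [([0.7072, -0.3986, -0.0004], 0.72)]), ('driver', [([0.4778, 0.5315, -0.0031], 0.72)]), ('book', [([0.6484, 0.476, 0.0005], 0.72)])]
wrist [('red_jar', [([0.4673, -0.3221, 0.0086], 0.68)]), ('black_jar', [([0.5677, -0.2635, 0.0064], 0.19)]), ('mat', []), ('loupe', [([0.5695, -0.2634, 0.0012], 0.45)]), ('pull_grip', []), ('oil', [([0.7814, -0.1542, -0.0012], 0.83)]), ('dish', [([0.7596, -0.2778, 0.0039], 0.87)]), ('blower', [([0.7063, -0.4014, 0.0035], 0.65)]), ('driver', []), ('book', [])]
```

View pics/top13.png

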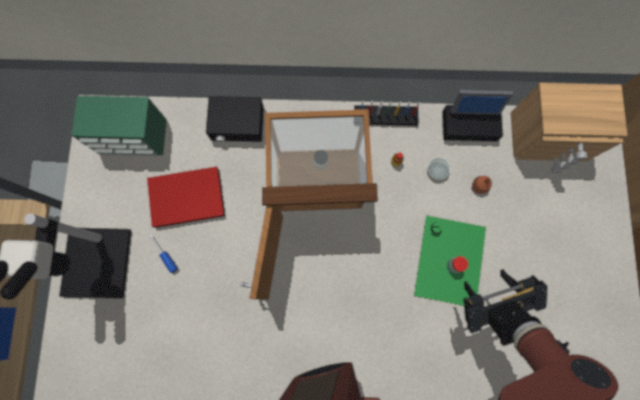

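The red jar stands upright on the mat at about px (459,265). The door is wide open, from px (268,205) to (260,297). The other things are where they were, and the gripper is clear.

```bash
python3 -c "
from workcell import manip
print(manip.job_done())"
```

```text
the job is handed in; nothing more can be done
None
```

I pulled the door open by its handle and swung it to about 1.7 rad. The red-lidded jar stands upright on the mat, the bystanders I could re-measure (all but the black-lidded jar) are where they started, and the job was handed in at about 35 s, though the hand-in returned no verdict.

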